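# Strip the inking spindle for the night

### The job

Printing is over, so strip the inking spindle for the night: slide the held wedge along the spindle under the crown of the orange spring clip until the clip springs up off its seat, without fingers touching it, and only then lift the clip off by hand; lay the clip and the wedge in the steel tool tray. Hang every ink ring from the spindle on the storage hook beside the yellow ring that already hangs there, without knocking that one off, and once they all hang push the square guard tube fully home over the bare spindle. Leave the ink tin and the wooden rubbing disc where they are.

Things in the scene. Friction and masses are not known exactly. Their poses are not given: they have to be found in the camera images.
- stand: green bench stand fixed to the bench, base plate 150 by 100 mm, 16 mm high, reaching 45 mm under the spindle. Origin on the bench right under the flange face; x points from the spindle's free end to the flange, z up. Its spindle is a fixed horizontal steel rod, 148 mm long, along -x at 120 mm height, with nothing above it or before its free end
- spindle_root (a point): point on the spindle's axis in the face of the steel flange (60 mm across) it grows from; axes as the stand's. Along -x from here the rod is 20 mm thick, but 16 mm in a groove from 104.5 to 127.5 mm; from 142 to 148 mm is a tapered nose (13 mm at its end)
- spindle_tip (a point): centre of the spindle's free end, 148 mm from spindle_root along -x; axes as the stand's
- clip_seat (a point): fixed point where the origin of the seated clip is: 116 mm from spindle_root along -x and 15 mm above the spindle's axis; axes as the stand's
- clip: orange spring clip astride the groove, 36 g. Origin: centre of the underside of its crown, a bridge 20 (x) by 28 (y) by 3 mm; axes at first the stand's. Legs 30 mm deep spring onto the groove; two runners reach 25 mm towards the flange. Seated it leaves a gap 5 mm high, 14 mm wide over the rod. Raised 4 mm it passes the rod's widest part; raised 9 mm it perches, leaning back 30 degrees
- clip_lug (a point): top centre of the clip's lug, 21 mm above the clip's origin (it leans with the clip). The lug stands on the crown to pull it by: 10 (x) by 12 (y) mm, 18 mm high
- wedge: clip wedge lying on the bench, 140 g: blue handle 70 (x) by 24 (y) mm, 34 mm high; from its front (+x) a polished blade 10 mm wide, 80 mm long, flat below, flush with the handle's underside. Origin: centre of the handle's underside. Slid along the rod's top until the tip is 33 mm past the crown's far edge it raises the clip some 9 mm, front first (up to 8 N); it may push the rings back
- wedge_tip (a point): middle of the wedge's tip edge at its underside, 115 mm in front of the wedge's origin; axes as the wedge's. Behind the tip the blade's top rises from 1.5 to 12 mm over 29 mm, then runs level at 12 mm to the handle
- ring_a: ink ring with blue face, threaded on the spindle next to the flange: 48 mm outside, 26 mm bore, 22 mm wide, 80 g. Origin: its centre, x along its axis. It hangs with its centre 3 mm below the spindle's axis and slides freely along it. May be absent
- ring_b: ink ring with dark red face, the same size, next along the spindle, about 26 mm from ring_a. May be absent
- ring_c: ink ring with green face, the same size, nearest to the clip: about 30 mm is free between ring and clip. May be absent
- ring_first: ink ring with yellow face, the same size, that hangs from the start near the root of the storage hook
- hook: storage hook on a stand fixed to the bench, base plate 130 by 90 mm, 14 mm high. Origin on the bench under the hook's root; x points from the hook's tip to its root, z up. The hook is a horizontal steel rod 8 mm thick along -x, 170 mm above the bench
- hook_root (a point): where the hook's rod leaves its square steel backing (60 mm), on the rod's axis; axes as the hook's. The rod runs level along -x for 121 mm, then slopes up over 6 mm to its tip. A hanging ring has its centre 9 mm below the rod's axis
- hook_tip (a point): centre of the rounded upturned tip, 127 mm from hook_root along -x and 10 mm above the rod's axis; axes as the hook's. The tip's top is 14 mm above, the rod's underside 4 mm below the rod's axis: a level 26 mm bore passes over with its centre 5 mm above the axis
- guard: cream plastic guard lying on the bench: straight square tube 140 mm long (x), 40 by 40 mm outside, 26 by 26 mm bore right through, both ends alike, about 120 g. Origin: its centre, x along its axis. Fully home its end meets the flange, the origin 70 mm from spindle_root
- tray: steel tool tray, fixed: 160 (x) by 230 (y) mm, walls 12 mm high and 3 mm thick, floor 3 mm thick. Origin: centre of its underside on the bench
- ink_tin: closed ink tin 72 mm across and 65 mm high, to be left alone. Origin: centre of its underside
- baren: wooden rubbing disc 116 mm across and 14 mm thick, to be left alone. Origin: centre of its underside
There are look-alikes about, which are no part of the job. What is shaped like the guard but blue is not meant.

How it is judged (in metres and radians):
On the way, in this order (a step that is already met when the one before it is completed fails the run):
1. the clip is sprung up off its seat by the wedge under its crown, fingers off the clip (z of clip in the frame of spindle_root above 0.02 m and x of clip in the frame of spindle_root below -0.06 m and contact force between wedge and clip above 0.05 N and contact force between the fingers and clip below 0.1 N), for 0.2 s.
2. every ink ring from the spindle hangs on the hook beside the first, let go (x of ring_a in the frame of hook_root between -0.118 and -0.008 m and y of ring_a in the frame of hook_root between -0.012 and 0.012 m and z of ring_a in the frame of hook_root between -0.016 and -0.002 m and contact force between the fingers and ring_a below 0.1 N and linear speed of each of ring_a, ring_b, ring_c below 0.05 m/s and x of ring_b in the frame of hook_root between -0.118 and -0.008 m and y of ring_b in the frame of hook_root between -0.012 and 0.012 m and z of ring_b in the frame of hook_root between -0.016 and -0.002 m and contact force between the fingers and ring_b below 0.1 N and x of ring_c in the frame of hook_root between -0.118 and -0.008 m and y of ring_c in the frame of hook_root between -0.012 and 0.012 m and z of ring_c in the frame of hook_root between -0.016 and -0.002 m and contact force between the fingers and ring_c below 0.1 N), for 0.2 s.
3. the guard tube is fully home over the bare spindle (x of guard in the frame of spindle_root between -0.075 and -0.06 m and y of guard in the frame of spindle_root between -0.008 and 0.008 m and z of guard in the frame of spindle_root between -0.008 and 0.008 m and angle between the x axis of guard and the x axis of spindle_root, either way round below 0.1 rad and contact force between the fingers and guard below 0.1 N), for 0.2 s.
At the end, for the whole second after the job is handed in: All rings from the spindle and the first ring hang on the hook's rod (centre within 12 mm sideways, 2 to 16 mm below it); the guard's end is within 5 mm of the flange, its axis within 8 mm of the spindle's; clip and wedge lie low in the tray; all released, at rest (all of step 2 and all of step 3 and x of ring_first in the frame of hook_root between -0.118 and -0.008 m and y of ring_first in the frame of hook_root between -0.012 and 0.012 m and z of ring_first in the frame of hook_root between -0.016 and -0.002 m and contact force between the fingers and ring_first below 0.1 N and linear speed of ring_first below 0.05 m/s and x of wedge in the frame of tray between -0.077 and 0.077 m and y of wedge in the frame of tray between -0.112 and 0.112 m and z of each of wedge, wedge_tip in the frame of tray below 0.045 m and linear speed of each of wedge, clip below 0.02 m/s and x of wedge_tip in the frame of tray between -0.077 and 0.077 m and y of wedge_tip in the frame of tray between -0.112 and 0.112 m and x of clip in the frame of tray between -0.077 and 0.077 m and y of clip in the frame of tray between -0.112 and 0.112 m and z of clip in the frame of tray below 0.06 m); the robot touches nothing.
It fails at once if the first ring is knocked off the hook (z of ring_first in the frame of hook_root below -0.03 m or x of ring_first in the frame of hook_root below -0.13 m).
It fails at once if the ink tin or rubbing disc is pushed more than 25 mm, or the tin tipped over (distance of any of ink_tin, baren from where it was at the start of the episode above 0.025 m or angle between ink_tin's own z axis and vertical above 0.5 rad).
Of ring_a, ring_b, ring_c only 2 to 3 are there at a start; the rules pass over those that are not, and their reading is None.
At some moment in a run one of wedge, guard may be knocked a few centimetres aside while the robot is not near it.
It also fails if it takes over 200 s, if anything falls off the work surface, if the arm or the gripper's body presses on something with over 40 N, if the wrist force passes 120 N, or if a joint passes its speed limit or range.

### The arm

A 6-joint arm with a two-finger parallel gripper is mounted at the origin on the work surface. World frame = base frame: x ahead of the robot, y to its left, z up, the work surface at z = 0. Lengths are in m, angles in degrees, forces in N, time in s.
With the tool pointing down it reaches from about 0.35 to 0.875 m from the base axis. Payload 4.2 kg.
Tool frame: the origin (TCP) lies midway between the tips of the shut fingers; the grasp point (between the pads) lies 19 mm behind it (hold_point_z is the z of the grasp point in the tool frame, in m); z points along the fingers, y is the direction in which the jaws open and shut (so a half turn about z gives the same grasp; the last joint's range is limited). The gripper opens to 87 mm and grips with 3 to 60 N. Pads are 19 mm wide; open, the fingers measure 117 mm over their backs; the gripper's body (75 mm by 190 mm) begins 51 mm behind the grasp point.
Start: joints at [87.697, 22.042, 0.453, 0, -68.411, -14.817], TCP at [0.184, 0.597, 0.223] pointing down, gripper open.
Joint ranges: [-179.83, 179.83], [-69.29, 118.12], [-61.27, 80.66], [-181.25, 117.63], [-171.15, -9.14], [-177.46, 177.46]. Speed limits (degrees/s): [159.86, 159.86, 180, 180, 180, 180].

### API

Orientations are given as a 3x3 rotation matrix whose columns are the frame's x, y, z axes.
In Python, from station import * gives the robot as it stands. The module is installed in compiled form; this text tells all that it offers.
- The arm moves only by the tool jog_arm, never from a script. Its argument "moves" is a list of rows, each a list of 7 numbers: the closure, from -1 (fully open) to 1 (shut), then the shift along the tool's x, y, z in m, then the turn, a rotation vector about the tool's x, y, z in rad. In form: [[gripper, x, y, z, wx, wy, wz], ...]. A call has exactly 10 rows; each row is the pose to reach, as a shift and turn from the pose commanded when the call began, along the tool's axes at that moment; what a row does not reach only later rows make up. A row lasts 1/12 s, in which the tool goes at most 41.7 mm and 7.16 degrees, less where a joint would pass 70% of its speed; a pose out of reach is approached as far as the arm can. A call with a gripper value outside its range is refused whole. The fingers move at their own pace and stop on an object; the grip force is fixed at half the most. Time passes only in rows, so rows that repeat a pose let the fingers close, or fill a call up. It gives the time, the measured TCP pose, the force and the opening at its end, in the units of the state.
- sense(): the state, without advancing time (a new reading comes with each control period).
- capture(name): name is "scene" or "top"; returns a dict with "frame" (384x512x3 uint8, red, green, blue), "fov_y" (degrees; the focal length in pixels is half the picture's height over the tangent of half this angle, whatever the lens; pixels are square), "cx", "cy" (the principal point, pixels), "k1" (the pictures are not rectified: a ray, as slopes to the right and down, at radius r is drawn at 1 + k1 r^2 times it, then the intrinsics apply), "world_from_camera" (4x4, takes a point from camera to world coordinates). Camera axes: x right, y down, z forward; pixel columns grow to the right and rows downward; lengths in m; the calibration is good to about 2 mm. A picture is of the moment at which its call begins. There is no depth.
- finish_job(): hands the job in, once; it reports no verdict.
The state is a dict: "time_s": time; "joints": joint angles; "joint_velocities": joint speeds; "effort": joint torques, N m; "tcp_pos": TCP position; "ee_rot": TCP orientation; "wrist_force": force on the tool from outside, world axes, zero at the start; "moment": the same for the moment, N m; "gripper_width": opening from 0.0 (shut) to 1.0 (fully open).
Only numpy, scipy, OpenCV 4.12 (cv2) and the standard library are available. Lean on these libraries where they do the work, as an engineer would, in place of code of your own. Each camera call takes 0.05 s, during which the arm holds its last target.

## Working session

There is one attempt and no reset: what is moved stays moved. The work goes in short steps, Python scripts to look and compute and a tool call to move; the robot and the scene stay as the last step left them, time stands still between calls to the robot, and variables do not carry over. Pictures are saved under pics/ and viewed, and the job is handed in when it is done.

Besides the shell and the picture viewer there is one more tool, called after "Emit:" as name([rows], argument=value, ...), one row to a line, values as JSON. jog_arm: Moves the arm, as the interface text tells. Its arguments: {"type":"object","properties":{"moves":{"type":"array"}},"required":["moves"]}

```bash
mkdir -p pics; cat > h.py <<'E'
import numpy as np, cv2, json
from station import *
def save(n,tag,crop=None,s=1):
    c=capture(n); im=c["frame"]
    np.savez(f"pics/{tag}.npz",**{k:np.array(v) for k,v in c.items()})
    o=im[...,::-1]
    if crop: o=o[crop[1]:crop[3],crop[0]:crop[2]]
    if s!=1:o=cv2.resize(o,None,fx=s,fy=s,interpolation=cv2.INTER_CUBIC)
    cv2.imwrite(f"pics/{tag}.png",o); return c
E
python3 - <<'E'
from h import *
s=sense();print(s)
for n in("scene","top"):
    c=save(n,n+"0",None,1.5);print(n,{k:v for k,v in c.items() if k!="frame"})
E
```

```text
{'time_s': 0.0, 'joints': array([ 8.76977207e+01,  2.20915446e+01,  3.76994228e-01, -2.96145471e-02,
       -6.84117728e+01, -1.48174826e+01]), 'joint_velocities': array([ 0.06914608, -0.05937278, -0.04162251, -0.00602906,  0.09252263,
        0.06950386]), 'effort': array([-1.81046080e-04, -3.90670323e+01,  1.87407178e+01,  4.21989709e+00,
        1.09584627e-02, -1.94167155e-04]), 'tcp_pos': array([0.18377193, 0.59671339, 0.22143072]), 'ee_rot': array([[ 9.55635414e-01, -2.94551579e-01, -5.68792459e-04],
       [-2.94552112e-01, -9.55632924e-01, -2.18362125e-03],
       [ 9.96322868e-05,  2.25428482e-03, -9.99997454e-01]]), 'wrist_force': array([-0.29057956,  0.5353185 ,  0.08261406]), 'moment': array([ 0.01800228, -0.00771824, -0.00346363]), 'gripper_width': 0.999784520796732}
scene {'fov_y': 57.92296860577883, 'cx': 251.11297566145228, 'cy': 195.68402436473235, 'k1': -0.10532629658929146, 'world_from_camera': array([[-0.03827565,  0.62667332, -0.77834152,  1.1885466 ],
       [ 0.99923769,  0.01801505, -0.03463379,  0.03416112],
       [-0.00768221, -0.77907382, -0.62688514,  0.67645281],
       [ 0.        ,  0.        ,  0.        ,  1.        ]])}
top {'fov_y': 50.79651317387925, 'cx': 259.860279738449, 'cy': 197.02157249831248, 'k1': -0.11506654155863773, 'world_from_camera': array([[-6.37341490e-02, -9.75707548e-01,  2.09601383e-01,
         2.57515736e-01],
       [-9.97966885e-01,  6.23618439e-02, -1.31566322e-02,
         2.76523395e-03],
       [-2.34103349e-04, -2.10013766e-01, -9.77698401e-01,
         1.22924396e+00],
       [ 0.00000000e+00,  0.00000000e+00,  0.00000000e+00,
         1.00000000e+00]])}
```

View pics/scene0.png

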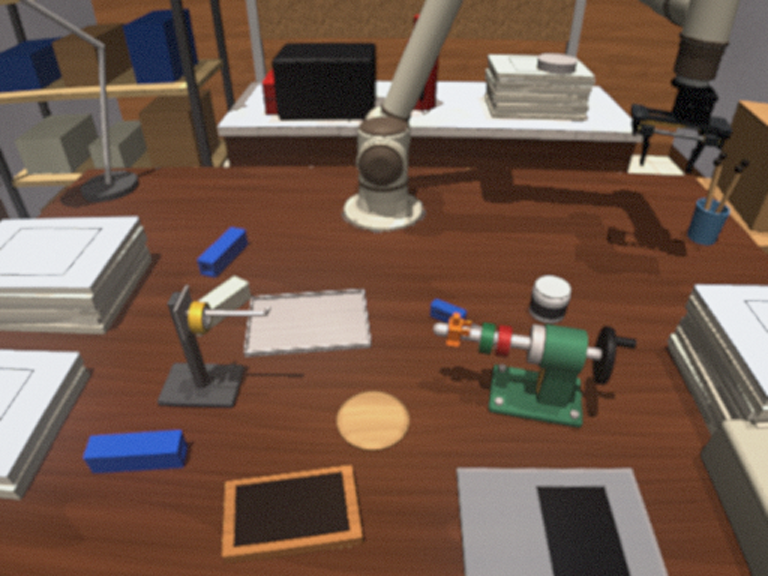

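View pics/top0.png

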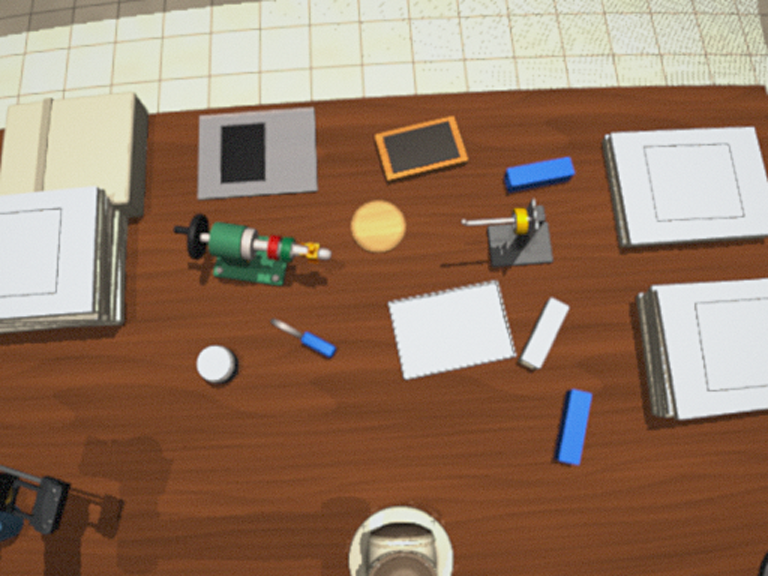

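The scene view (1.5x) shows the spindle with green and red rings at about (487,340) and (504,340), and the clip at (457,327). The hook's tip is at (266,311) with the yellow ring at (198,318), and the tray is at (308,320). In the top view:
- **Wedge candidates:** the handle with a grey blade at (318,345), and plain blue tubes at (573,427) and (540,173). I choose the one with the blade.
- **Guard candidates:** the cream tube at (545,333) and the same two blue tubes. I choose the cream one.
- **Flat orange frame at (420,148):** this is not the clip. The clip is at (312,250).

Next I'll check these in close crops.

```bash
cat >> h.py <<'E'
def load(t): 
    d=np.load(f"pics/{t}.npz"); return {k:(d[k] if d[k].shape else float(d[k])) for k in d}
def KD(c):
    f=c["frame"].shape[0]/2/np.tan(np.radians(c["fov_y"])/2)
    return np.array([[f,0,c["cx"]],[0,f,c["cy"]],[0,0,1.]]),np.array([c["k1"],0,0,0,0.])
def ray(c,uv):
    K,D=KD(c); uv=np.array(uv,float).reshape(-1,1,2)
    p=cv2.undistortPointsIter(uv,K,D,None,None,(cv2.TERM_CRITERIA_COUNT,50,1e-9)).reshape(-1,2)
    d=np.c_[p,np.ones(len(p))]@c["world_from_camera"][:3,:3].T
    return c["world_from_camera"][:3,3],d/np.linalg.norm(d,axis=1)[:,None]
def plane(c,uv,z):
    o,d=ray(c,uv); return o+d*((z-o[2])/d[:,2])[:,None]
def proj(c,P):
    K,D=KD(c);T=np.linalg.inv(c["world_from_camera"])
    return cv2.projectPoints(np.array(P,float).reshape(-1,3),cv2.Rodrigues(T[:3,:3])[0],T[:3,3],K,D)[0].reshape(-1,2)
def tri(c1,u1,c2,u2):
    o1,d1=ray(c1,u1);o2,d2=ray(c2,u2);d1,d2=d1[0],d2[0]
    A=np.c_[d1,-d2];t=np.linalg.lstsq(A,o2-o1,rcond=None)[0]
    p,q=o1+t[0]*d1,o2+t[1]*d2; return (p+q)/2,np.linalg.norm(p-q)
def crop(tag,x0,y0,x1,y1,s,out):
    im=load(tag)["frame"].astype(np.uint8)[y0:y1,x0:x1,::-1]
    cv2.imwrite(f"pics/{out}.png",cv2.resize(im,None,fx=s,fy=s,interpolation=cv2.INTER_CUBIC))
E
python3 - <<'E'
from h import *
crop("top0",110,130,230,250,6,"ct1")
crop("scene0",280,190,420,290,5,"cs1")
crop("top0",290,120,390,250,4.5,"ct2")
crop("scene0",100,140,260,280,5,"cs2")
E
```

```text
(no output)
```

View pics/ct1.png

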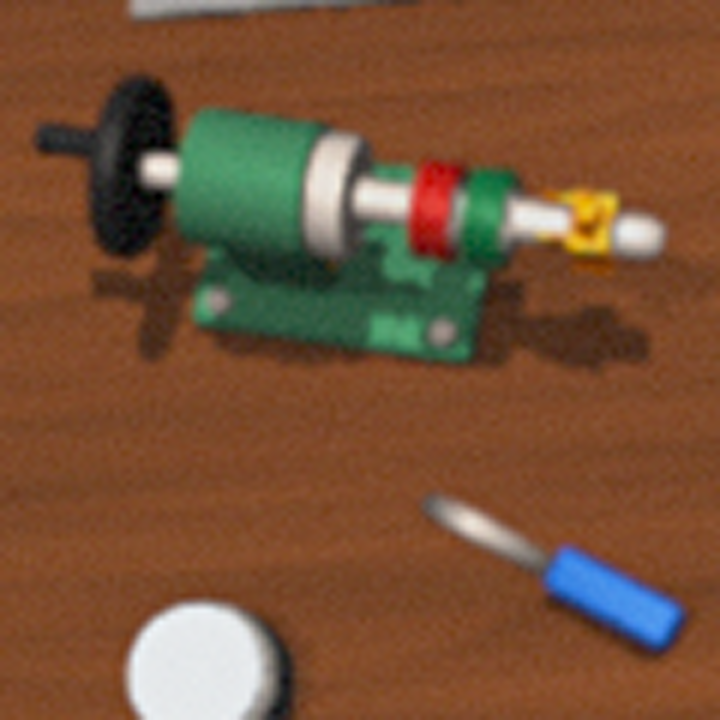

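View pics/cs1.png

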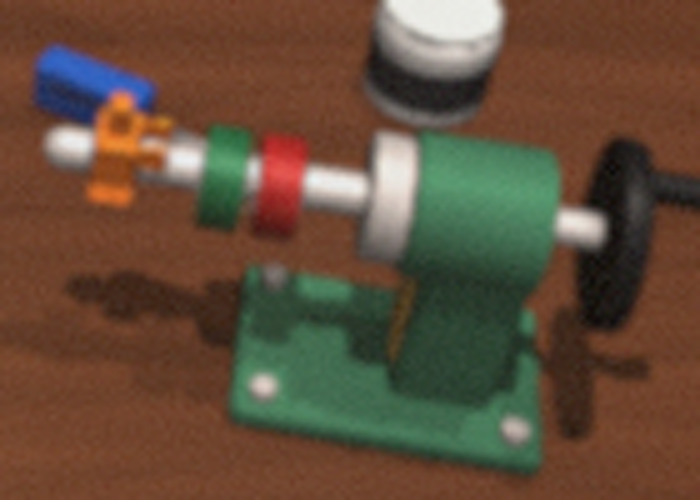

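View pics/ct2.png

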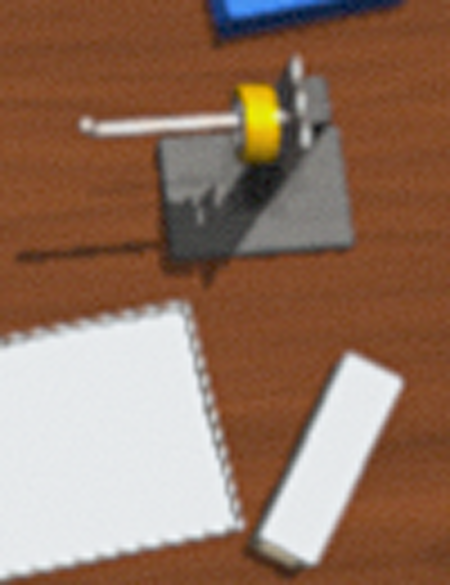

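View pics/cs2.png

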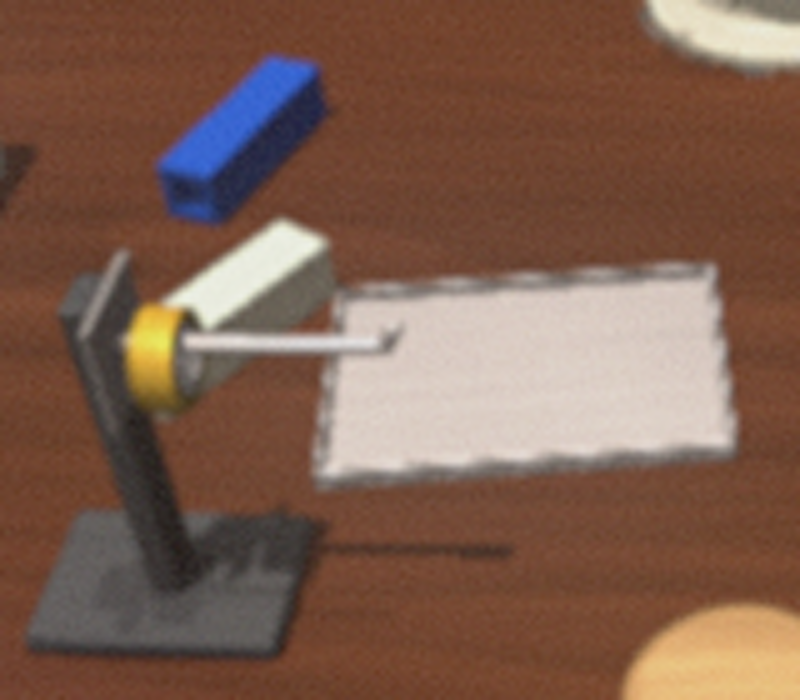

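Close crops confirm the choices:
- **Wedge:** the handle with the polished blade is at (318,345) in the 1.5x top view.
- **Guard:** the cream square tube.
- **Rings:** only red (ring_b) and green (ring_c) are on the spindle. The rod is bare next to the flange, so ring_a is absent.

Now I'll measure.

```bash
cat > m1.py <<'E'
from h import *
t=load("top0");s=load("scene0")
def hsv(c): return cv2.cvtColor(c["frame"].astype(np.uint8),cv2.COLOR_RGB2HSV)
ht,hs=hsv(t),hsv(s)
def rodcols(h,cols,r0,r1):
    out=[]
    for x in cols:
        col=h[r0:r1,x].astype(int); m=(col[:,1]<75)&(col[:,2]>110)
        ys=np.where(m)[0]
        if len(ys): out.append((x,r0+ys.mean(),len(ys)))
    return np.array(out)
a=rodcols(ht,list(range(170,178))+list(range(196,203))+list(range(213,220)),155,180);print(a)
P=plane(t,a[:,:2],0.120);print("top",np.round(P,4)[[0,7,10,-1]])
b=rodcols(hs,list(range(341,352))+list(range(314,320))+list(range(290,298)),205,240);print(b)
Q=plane(s,b[:,:2],0.120);print("scene",np.round(Q,4)[[0,10,13,-1]])
for nm,X in(("t",P),("s",Q)):
    c=X[:,:2].mean(0);v=np.linalg.svd(X[:,:2]-c)[2][0];v*=-np.sign(v[1])*-1
    print(nm,c,v,np.degrees(np.arctan2(v[1],v[0])))
print("tip top/scene",plane(t,[220.7,169.3],.12),plane(s,[289,219.4],.12),tri(t,[220.7,169.3],s,[289,219.4]))
E
python3 m1.py
```

```text
[[170.         162.           7.        ]
 [171.         162.           7.        ]
 [172.         162.5          8.        ]
 [173.         162.5          8.        ]
 [174.         163.5          8.        ]
 [175.         163.5          8.        ]
 [176.         163.5          8.        ]
 [177.         164.22222222   9.        ]
 [196.         166.           7.        ]
 [197.         166.5          8.        ]
 [198.         166.           7.        ]
 [199.         165.5          6.        ]
 [200.         166.           5.        ]
 [201.         166.           5.        ]
 [202.         166.           5.        ]
 [213.         169.           7.        ]
 [214.         168.5          8.        ]
 [215.         169.           7.        ]
 [216.         169.           7.        ]
 [217.         169.           7.        ]
 [218.         169.           7.        ]
 [219.         169.5          6.        ]]
top [[0.6147 0.2394 0.12  ]
 [0.6067 0.2192 0.12  ]
 [0.5973 0.1588 0.12  ]
 [0.5829 0.099  0.12  ]]
[[341.  227.    7. ]
 [342.  226.5   8. ]
 [343.  226.5   8. ]
 [344.  226
[... 157 characters left out ...]
 [314.  221.5   8. ]
 [315.  220.5  10. ]
 [316.  221.   11. ]
 [317.  221.5  10. ]
 [318.  221.5  10. ]
 [319.  221.5  10. ]
 [290.  218.5   6. ]
 [291.  218.5   8. ]
 [292.  218.5   8. ]
 [293.  218.5   8. ]
 [294.  218.5   8. ]
 [295.  218.5   8. ]
 [296.  218.5   8. ]
 [297.  218.5   8. ]]
scene [[0.607  0.2155 0.12  ]
 [0.6082 0.2386 0.12  ]
 [0.5881 0.1595 0.12  ]
 [0.5806 0.1153 0.12  ]]
t [0.59831166 0.16719416] [0.20842086 0.97803924] 77.9701733821954
s [0.5941195  0.17273159] [0.21174708 0.9773245 ] 77.77524497366225
tip top/scene [[0.58315296 0.09415444 0.12      ]] [[0.58426767 0.09618588 0.12      ]] (array([0.58344423, 0.09524918, 0.11917125]), np.float64(0.002046472469140814))
```

Both views put the spindle tip near (0.5835, 0.095, 0.12) with its axis at about 78°. I'll refine this with sub-pixel edges, using saturation to separate steel from wood, and measure the other objects.

```bash
cat > m2.py <<'E'
from h import *
t=load("top0");s=load("scene0")
def prof(c,x,r0,r1):
    f=c["frame"].astype(float)[r0:r1,x-1:x+2].mean(1); return f
print("top x=172-174");print(np.c_[np.arange(153,175),prof(t,173,153,175).astype(int)].tolist())
print("top x=198");print(np.c_[np.arange(157,177),prof(t,198,157,177).astype(int)].tolist())
print("scene x=346");print(np.c_[np.arange(216,240),prof(s,346,216,240).astype(int)].tolist())
print("scene x=318");print(np.c_[np.arange(210,234),prof(s,318,210,234).astype(int)].tolist())
E
python3 m2.py
python3 - <<'E'
from h import *
for tag in("top0","scene0"):
    c=load(tag);h=cv2.cvtColor(c["frame"].astype(np.uint8),cv2.COLOR_RGB2HSV)
    for n,lo,hi in(("blue",(100,120,60),(125,255,255)),("yellow",(22,150,100),(32,255,255)),("white",(0,0,150),(180,45,255)),("orange",(8,190,130),(22,255,255)),("green",(60,120,40),(85,255,255)),("red",(0,190,80),(6,255,255))):
        m=cv2.inRange(h,lo,hi)
        k,l,st,ce=cv2.connectedComponentsWithStats(m)
        for i in range(1,k):
            if st[i,4]>12: 
                r=cv2.minAreaRect(np.argwhere(l==i)[:,::-1].astype(np.float32))
                print(tag,n,st[i].tolist(),np.round(ce[i],1),np.round(r[0],1),np.round(r[1],1),round(r[2],1))
E
```

```text
top x=172-174
[[153, 129, 74, 39], [154, 128, 74, 41], [155, 123, 70, 41], [156, 111, 76, 46], [157, 86, 98, 68], [158, 72, 126, 93], [159, 103, 136, 110], [160, 171, 171, 154], [161, 225, 214, 201], [162, 232, 228, 222], [163, 228, 227, 222], [164, 216, 205, 192], [165, 177, 162, 154], [166, 127, 122, 113], [167, 77, 115, 88], [168, 65, 131, 91], [169, 58, 123, 87], [170, 50, 96, 71], [171, 39, 77, 56], [172, 46, 83, 61], [173, 53, 98, 71], [174, 53, 96, 68]]
top x=198
[[157, 129, 74, 42], [158, 129, 71, 42], [159, 126, 72, 44], [160, 123, 73, 43], [161, 116, 67, 38], [162, 126, 85, 66], [163, 161, 140, 127], [164, 213, 198, 187], [165, 231, 228, 222], [166, 231, 232, 228], [167, 225, 223, 215], [168, 201, 187, 172], [169, 154, 139, 118], [170, 113, 92, 74], [171, 111, 67, 44], [172, 112, 63, 33], [173, 108, 61, 36], [174, 107, 59, 32], [175, 110, 66, 41], [176, 106, 61, 35]]
scene x=346
[[216, 107, 63, 43], [217, 104, 60, 40], [218, 104, 62, 41], [219, 102, 60, 38], [220, 106, 63, 41], [221, 111, 65, 42], [222, 120, 78, 60], [223, 152, 127, 115], [224, 201, 185, 176], [225, 230, 22
[... 6477 characters left out ...]
scene0 white [488, 282, 24, 44, 398] [502.9 299.8] [499.5 303.5] [43. 23.] 90.0
scene0 white [305, 312, 140, 72, 5771] [361.5 346. ] [374.5 347.5] [139.  71.] 0.0
scene0 orange [298, 210, 16, 21, 158] [303.7 220.5] [304.9 220.7] [12.5 20.1] 15.9
scene0 green [323, 216, 6, 5, 25] [325.5 217.9] [325.5 218. ] [4. 5.] 90.0
scene0 green [321, 225, 7, 7, 29] [324.4 227.2] [324.2 227.4] [5.7 6.3] 18.4
scene0 red [176, 47, 7, 16, 66] [179.3  54.5] [179.   54.5] [15.  6.] 90.0
scene0 red [278, 48, 12, 24, 56] [284.6  61.4] [285.5  60.4] [ 6.2 25.5] 23.2
scene0 red [333, 217, 8, 5, 25] [336.8 218.9] [336.7 218.6] [7.5 3.7] 11.3
scene0 red [332, 228, 6, 8, 18] [334.1 231.6] [334.2 231.5] [4.1 6.3] 21.8
```

```bash
python3 - <<'E'
from h import *
t=load("top0");s=load("scene0")
for p in([173,163.1],[198,166.3],[216,169.0]): print("t",plane(t,p,.12).round(4))
for p in([346,227.25],[318,223.3],[294,219.3]): print("s",plane(s,p,.12).round(4))
# orange clip: lug etc
# wedge: handle top blob centre at z .034 ; base at .0
print("wedge handle top",plane(t,[211.9,229.4],.03).round(4), "scene",plane(s,[297.5,207.5],.02).round(4))
# blade tip in top: crop(428,497)/6
tip=[110+428/6,130+497/6];print("tip",tip,plane(t,tip,0.001).round(4))
bl=[[189.7,218.1]];print("blade",plane(t,bl,.012).round(4))
# guard
for p in([363.1,221.8],[348,0]): print("guard",plane(t,p,.04).round(4))
# tray top inside
print("tray",plane(t,[300.9,219.1],.005).round(4))
# hook tip
ht=[290+87/4.5,120+125/4.5];hs=[100+395/5,140+333/5]
print("hooktip",tri(t,ht,s,hs))
print("hookrod t",plane(t,[[312,148.3],[325.3,147.2],[341,146.2]],.17).round(4))
print("hookrod s",plane(s,[[140,208.5],[155,208.7],[172,208.7]],.17).round(4))
print("ringfirst",plane(t,[347.4,146.3],.175).round(4))
print("baren",plane(t,[252,151],.014),"tin",plane(t,[142.5,241.7],.065))
E
```

```text
t [[0.6108 0.2307 0.12  ]]
t [[0.5964 0.1588 0.12  ]]
t [[0.5849 0.1075 0.12  ]]
s [[0.6076 0.227  0.12  ]]
s [[0.5959 0.1634 0.12  ]]
s [[0.5836 0.108  0.12  ]]
wedge handle top [[0.425 0.136 0.03 ]] scene [[0.4242 0.1343 0.02  ]]
tip [181.33333333333331, 212.83333333333331] [[0.4864 0.232  0.001 ]]
blade [[0.4664 0.2046 0.012 ]]
guard [[ 0.4171 -0.3167  0.04  ]]
guard [[ 1.1961 -0.3657  0.04  ]]
tray [[ 0.4429 -0.1348  0.005 ]]
hooktip (array([ 0.61188795, -0.15397533,  0.17721945]), np.float64(0.0031974469868567288))
hookrod t [[ 0.6127 -0.1639  0.17  ]
 [ 0.6137 -0.2011  0.17  ]
 [ 0.614  -0.2451  0.17  ]]
hookrod s [[ 0.6131 -0.243   0.17  ]
 [ 0.6126 -0.2082  0.17  ]
 [ 0.6114 -0.1694  0.17  ]]
ringfirst [[ 0.6111 -0.2617  0.175 ]]
baren [[0.66786813 0.00169915 0.014     ]] tin [[0.39622416 0.33626773 0.065     ]]
```

Findings:
- **Spindle:** axis at 78.1°, tip (0.582, 0.095), root about (0.613, 0.240).
- **Wedge:** origin (0.4245, 0.135), pointing at 57.4°. The tip measures 114 mm away, against a nominal 115.
- **Hook:** tip (0.612, −0.154), rod along −y.

Next is a helper that turns a world target into a tool-frame shift.

```bash
cat >> h.py <<'E'
from scipy.spatial.transform import Rotation as Ro
def down(yaw):
    a=np.radians(yaw);x=np.array([np.cos(a),np.sin(a),0]);z=np.array([0,0,-1.]);return np.c_[x,np.cross(z,x),z]
def go(p,yaw):
    s=sense();R=s["ee_rot"];d=R.T@(np.array(p)-s["tcp_pos"]);w=Ro.from_matrix(R.T@down(yaw)).as_rotvec()
    print("shift",d.round(4),"rot",w.round(4),"deg",np.degrees(np.linalg.norm(w)).round(1),"| t",round(s["time_s"],2),"tcp",s["tcp_pos"].round(4),"F",s["wrist_force"].round(2),"w",round(s["gripper_width"],3))
E
python3 -c "
from h import *
go([.4245,.1352,.10],-122.6)"
```

```text
shift [0.3659 0.37   0.1224] rot [ 1.2000e-03 -1.9000e-03  1.8408e+00] deg 105.5 | t 0.1 tcp [0.1838 0.5968 0.2216] F [0.03 0.11 0.2 ] w 0.999
```

Emit:
jog_arm([
  [-1,0.037,0.037,0.0,0,0,0.1],
  [-1,0.073,0.074,0,0,0,0.2],
  [-1,0.11,0.11,0,0,0,0.3],
  [-1,0.146,0.148,0,0,0,0.4],
  [-1,0.183,0.185,0,0,0,0.5],
  [-1,0.22,0.222,0,0,0,0.6],
  [-1,0.256,0.26,0,0,0,0.7],
  [-1,0.293,0.297,0,0,0,0.8],
  [-1,0.33,0.333,0,0,0,0.9],
  [-1,0.366,0.37,0,0,0,1.0],
])

```text
time_s: 0.93
tcp_pos: [0.3769, 0.2258, 0.2225]
ee_rot: [[0.265, -0.964, -0.0], [-0.964, -0.265, 0.0], [-0.0, 0.0, -1.0]]
wrist_force: [0.7, -0.4, -0.2]
gripper_width: 1.0
```

```bash
python3 -c "
from h import *
go([.4245,.1352,.10],-122.6)"
```

```text
shift [ 0.1    -0.0219  0.1225] rot [1.000e-04 1.000e-04 8.367e-01] deg 47.9 | t 0.93 tcp [0.3769 0.2258 0.2225] F [ 0.7  -0.4  -0.21] w 1.0
```

Emit:
jog_arm([
  [-1,0.03,-0.01,0.0,0,0,0.12],
  [-1,0.06,-0.015,0,0,0,0.24],
  [-1,0.09,-0.02,0,0,0,0.36],
  [-1,0.1,-0.022,0.02,0,0,0.48],
  [-1,0.1,-0.022,0.05,0,0,0.6],
  [-1,0.1,-0.022,0.08,0,0,0.72],
  [-1,0.1,-0.022,0.1,0,0,0.837],
  [-1,0.1,-0.022,0.1,0,0,0.837],
  [-1,0.1,-0.022,0.1,0,0,0.837],
  [-1,0.1,-0.022,0.1,0,0,0.837],
])

```text
time_s: 1.77
tcp_pos: [0.4257, 0.1381, 0.1237]
ee_rot: [[-0.533, -0.846, 0.002], [-0.846, 0.533, 0.001], [-0.002, -0.001, -1.0]]
wrist_force: [-0.4, -0.6, -0.1]
gripper_width: 1.004
```

```bash
python3 -c "
from h import *
go([.4245,.1352,.006],-122.6)
save('top','t1',(170,190,250,250),8)"
```

```text
shift [ 0.0033 -0.0004  0.1177] rot [-0.0012  0.0016  0.0072] deg 0.4 | t 1.77 tcp [0.4257 0.1381 0.1237] F [-0.36 -0.63 -0.08] w 1.004
```

View pics/t1.png

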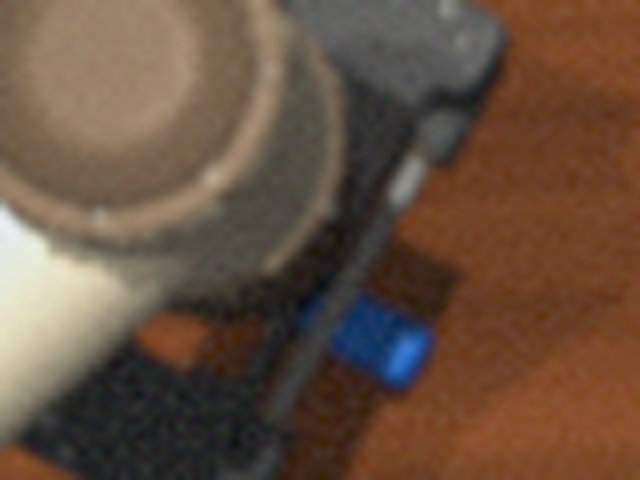

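The gripper body covers most of the wedge, but the handle's back end is visible at crop (390,340), in line with the jaws. I'll descend and grip.

Emit:
jog_arm([
  [-1,0.003,0,0.03,0,0,0.007],
  [-1,0.003,0,0.06,0,0,0.007],
  [-1,0.003,0,0.085,0,0,0.007],
  [-1,0.003,0,0.105,0,0,0.007],
  [-1,0.003,0,0.116,0,0,0.007],
  [-1,0.003,0,0.1175,0,0,0.007],
  [-1,0.003,0,0.1175,0,0,0.007],
  [0.5,0.003,0,0.1175,0,0,0.007],
  [1,0.003,0,0.1175,0,0,0.007],
  [1,0.003,0,0.1175,0,0,0.007],
])

```text
time_s: 2.65
tcp_pos: [0.424, 0.1356, 0.0062]
ee_rot: [[-0.541, -0.841, 0.002], [-0.841, 0.541, 0.002], [-0.003, -0.001, -1.0]]
wrist_force: [-0.8, 0.0, -0.4]
gripper_width: 0.849
```

Emit:
jog_arm([
  [1,0,0,0,0,0,0],
  [1,0,0,0,0,0,0],
  [1,0,0,0,0,0,0],
  [1,0,0,0,0,0,0],
  [1,0,0,-0.01,0,0,0],
  [1,0,0,-0.03,0,0,0],
  [1,0,0,-0.06,0,0,0],
  [1,0,0,-0.09,0,0,0],
  [1,0,0,-0.12,0,0,0],
  [1,0,0,-0.15,0,0,0],
])

```text
time_s: 3.48
tcp_pos: [0.4228, 0.1346, 0.1565]
ee_rot: [[-0.541, -0.841, -0.0], [-0.841, 0.541, -0.0], [0.0, 0.0, -1.0]]
wrist_force: [0.4, 0.3, -0.1]
gripper_width: 0.098
```

```bash
python3 -c "
from h import *
go([.4245,.1352,.006],-122.6)
save('top','t2',None,1.5)
save('scene','s2',None,1.5)"
```

```text
shift [-0.0014 -0.0012  0.1505] rot [ 0.0001 -0.0002 -0.0031] deg 0.2 | t 3.48 tcp [0.4228 0.1346 0.1565] F [ 0.36  0.35 -0.1 ] w 0.098
```

View pics/t2.png

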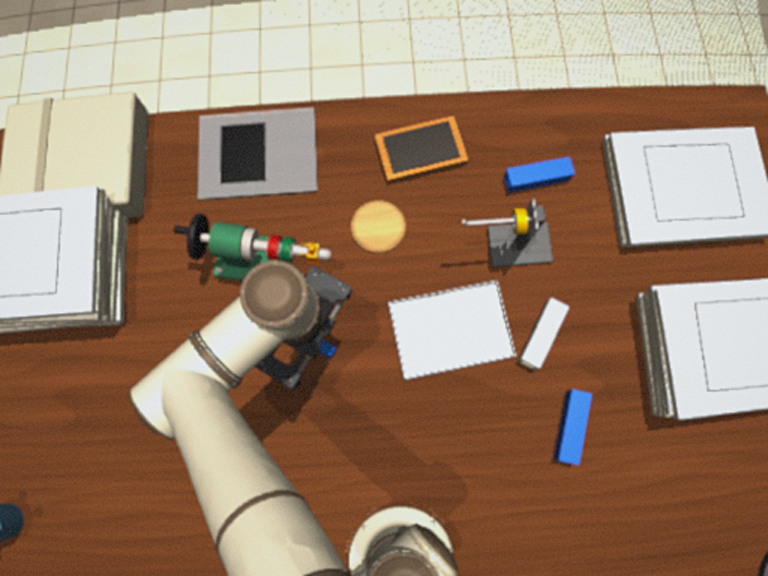

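View pics/s2.png

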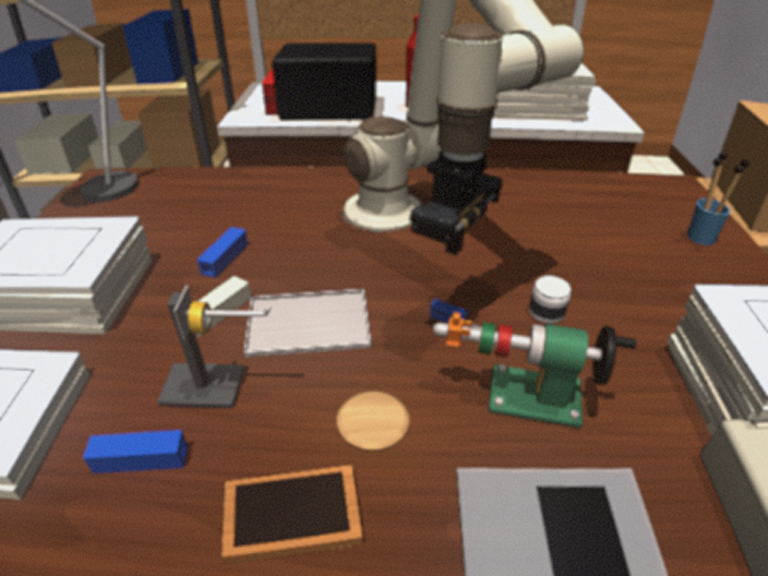

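The fingers need about 0.8 s to close, so I lifted too early. The wedge still lies untouched at (448,311) in the scene view. I'll repeat the grasp with a longer wait.

Emit:
jog_arm([
  [-1,0,0,0.0,0,0,0],
  [-1,0,0,0.0,0,0,0],
  [-1,0,0,0.0,0,0,0],
  [-1,-0.001,-0.001,0.03,0,0,-0.003],
  [-1,-0.001,-0.001,0.06,0,0,-0.003],
  [-1,-0.001,-0.001,0.09,0,0,-0.003],
  [-1,-0.001,-0.001,0.12,0,0,-0.003],
  [-1,-0.001,-0.001,0.14,0,0,-0.003],
  [-1,-0.001,-0.001,0.15,0,0,-0.003],
  [-1,-0.001,-0.001,0.1505,0,0,-0.003],
])

```text
time_s: 4.42
tcp_pos: [0.4227, 0.1339, 0.0015]
ee_rot: [[-0.539, -0.842, -0.006], [-0.842, 0.539, -0.005], [0.007, 0.003, -1.0]]
wrist_force: [-0.1, -0.2, -0.3]
gripper_width: 0.716
```

Emit:
jog_arm([
  [1,0,0,0,0,0,0],
  [1,0,0,0,0,0,0],
  [1,0,0,0,0,0,0],
  [1,0,0,0,0,0,0],
  [1,0,0,0,0,0,0],
  [1,0,0,0,0,0,0],
  [1,0,0,0,0,0,0],
  [1,0,0,0,0,0,0],
  [1,0,0,0,0,0,0],
  [1,0,0,0,0,0,0],
])

```text
time_s: 5.25
tcp_pos: [0.4246, 0.1353, 0.0047]
ee_rot: [[-0.539, -0.842, 0.0], [-0.842, 0.539, 0.0], [-0.0, -0.0, -1.0]]
wrist_force: [-1.4, -1.3, 2.5]
gripper_width: 0.273
```

Emit:
jog_arm([
  [1,0,0,0,0,0,0],
  [1,0,0,0,0,0,0],
  [1,0,0,-0.01,0,0,0],
  [1,0,0,-0.03,0,0,0],
  [1,0,0,-0.06,0,0,0],
  [1,0,0,-0.09,0,0,0],
  [1,0,0,-0.12,0,0,0],
  [1,0,0,-0.15,0,0,0],
  [1,0,0,-0.17,0,0,0],
  [1,0,0,-0.17,0,0,0],
])

```text
time_s: 6.08
tcp_pos: [0.4268, 0.1366, 0.1787]
ee_rot: [[-0.538, -0.843, 0.008], [-0.843, 0.538, 0.005], [-0.008, -0.004, -1.0]]
wrist_force: [0.5, -0.4, -2.0]
gripper_width: 0.274
```

```bash
python3 -c "
from h import *
go([.5524,-.0467,.170],-101.9)"
```

```text
shift [ 0.0869 -0.2045  0.0088] rot [-0.0055  0.0076 -0.3606] deg 20.7 | t 6.08 tcp [0.4268 0.1366 0.1787] F [ 0.52 -0.37 -1.95] w 0.274
```

Emit:
jog_arm([
  [1,0.015,-0.035,0.0,0,0,-0.06],
  [1,0.03,-0.07,0,0,0,-0.12],
  [1,0.045,-0.105,0,0,0,-0.18],
  [1,0.06,-0.14,0,0,0,-0.24],
  [1,0.07,-0.17,0,0,0,-0.3],
  [1,0.08,-0.19,0,0,0,-0.36],
  [1,0.087,-0.204,0,0,0,-0.36],
  [1,0.087,-0.204,0,0,0,-0.36],
  [1,0.087,-0.204,0,0,0,-0.36],
  [1,0.087,-0.204,0,0,0,-0.36],
])

```text
time_s: 6.92
tcp_pos: [0.5485, -0.0477, 0.1733]
ee_rot: [[-0.208, -0.978, -0.003], [-0.978, 0.208, 0.0], [0.0, 0.003, -1.0]]
wrist_force: [0.3, 0.2, -1.1]
gripper_width: 0.27
```

```bash
python3 -c "
from h import *
go([.5524,-.0467,.1455],-101.9)
save('top','t3',(180,140,300,230),6)
save('scene','s3',(200,170,360,260),5)"
```

```text
shift [-0.0018 -0.0037  0.0278] rot [ 0.0026 -0.0004 -0.0017] deg 0.2 | t 6.92 tcp [ 0.5485 -0.0477  0.1733] F [ 0.34  0.17 -1.14] w 0.27
```

View pics/t3.png

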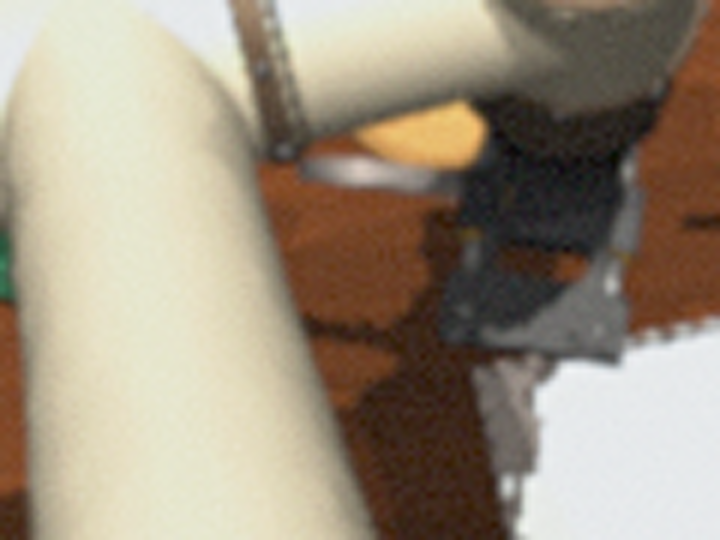

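View pics/s3.png

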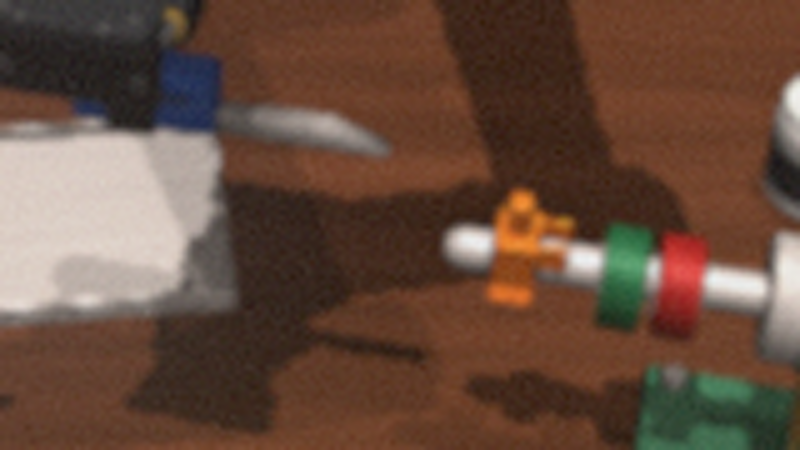

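```bash
python3 -c "
from h import *
t=load('t3');s=load('s3')
p=np.array([.5485,-.0477,.1686])+.115*np.array([.208,.978,0])
print(p,proj(t,p),proj(s,p))
print(tri(t,[230,167.8],s,[278,200.6]))
print(plane(t,[230,167.8],.169),plane(s,[278,200.6],.169))
d=np.array([.208,.978,0]);o=np.array([.5485,-.0477,.1746])
for k in(.05,.085,.1):print(k,proj(t,o+d*k))
"
```

```text
[0.57242 0.06477 0.1686 ] [[229.92223971 167.4729281 ]] [[276.37996864 200.07701317]]
(array([0.57207571, 0.06664325, 0.16673844]), np.float64(0.003859660716312328))
[[0.57136019 0.06457833 0.169     ]] [[0.57468322 0.06842468 0.169     ]]
0.05 [[253.43407376 170.18191143]]
0.085 [[240.67081539 168.38366669]]
0.1 [[235.21263424 167.61651106]]
```

The blade projects within 0.4 px of the prediction in the top view. I'll move so the tip is over the rod's end, 3 mm above it.

```bash
python3 -c "
from h import *
go([.5608,-.0066,.138],-101.9)"
```

```text
shift [-0.0422 -0.0034  0.0361] rot [ 0.0011 -0.0001 -0.0004] deg 0.1 | t 7.02 tcp [ 0.5488 -0.0472  0.1741] F [-0.07  0.31 -1.45] w 0.274
```

Emit:
jog_arm([
  [1,-0.0,-0.003,0.01,0.001,0,0],
  [1,0,-0.0034,0.02,0.001,0,0],
  [1,0,-0.0034,0.03,0.001,0,0],
  [1,-0.005,-0.0034,0.036,0.001,0,0],
  [1,-0.015,-0.0034,0.036,0.001,0,0],
  [1,-0.025,-0.0034,0.036,0.001,0,0],
  [1,-0.035,-0.0034,0.036,0.001,0,0],
  [1,-0.042,-0.0034,0.036,0.001,0,0],
  [1,-0.042,-0.0034,0.036,0.001,0,0],
  [1,-0.042,-0.0034,0.036,0.001,0,0],
])

```text
time_s: 7.85
tcp_pos: [0.5618, -0.0068, 0.1389]
ee_rot: [[-0.206, -0.978, 0.002], [-0.978, 0.206, -0.0], [-0.0, -0.002, -1.0]]
wrist_force: [0.2, -0.5, -2.3]
gripper_width: 0.276
```

```bash
python3 -c "
from h import *
go([.5608,-.0066,.138],-101.9)
save('top','t4',(170,120,290,210),6)
save('scene','s4',(240,180,340,250),8)"
```

```text
shift [0.     0.0011 0.0009] rot [-0.0016  0.0003 -0.0001] deg 0.1 | t 7.85 tcp [ 0.5618 -0.0068  0.1389] F [ 0.25 -0.52 -2.32] w 0.276
```

View pics/s4.png

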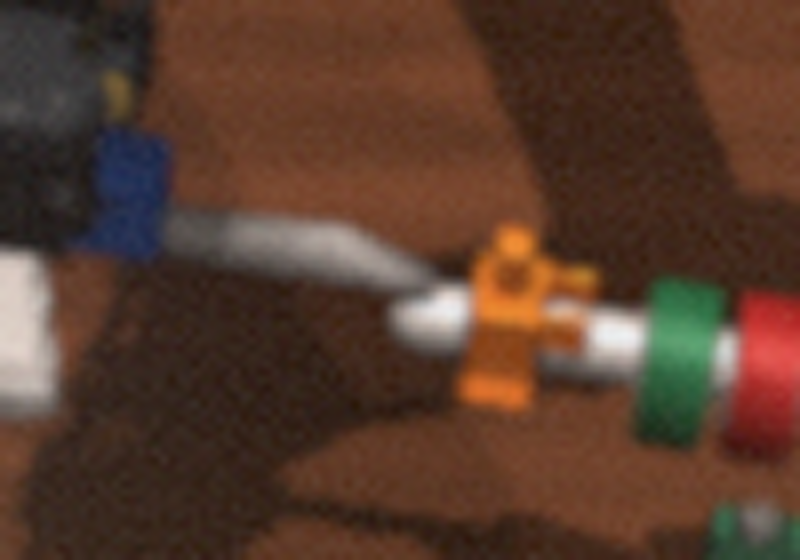

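View pics/t4.png

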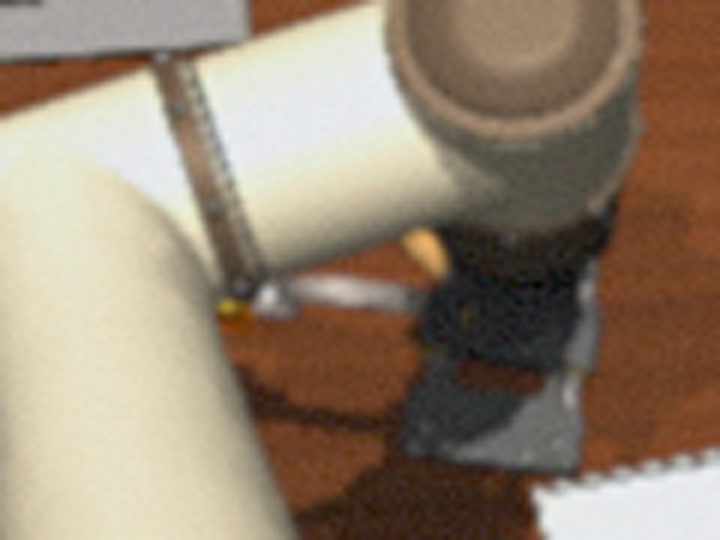

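```bash
python3 -c "
from h import *
s=load('s4')
print(proj(s,[[.5855,.1057,.1342],[.5845,.1057,.13],[.5845,.1057,.12]]))"
```

```text
[[293.48521993 215.35283807]
 [293.33586475 216.40003224]
 [293.04000241 219.5423327 ]]
```

Emit:
jog_arm([
  [1,0,0.001,0.001,0,0,0],
  [1,0,0.001,0.0015,0,0,0],
  [1,0,0.001,0.002,0,0,0],
  [1,0,0.001,0.0025,0,0,0],
  [1,0,0.001,0.003,0,0,0],
  [1,0,0.001,0.003,0,0,0],
  [1,0,0.001,0.003,0,0,0],
  [1,0,0.001,0.003,0,0,0],
  [1,0,0.001,0.003,0,0,0],
  [1,0,0.001,0.003,0,0,0],
])

```text
time_s: 8.78
tcp_pos: [0.5606, -0.0073, 0.1356]
ee_rot: [[-0.207, -0.978, 0.001], [-0.978, 0.207, -0.0], [-0.0, -0.001, -1.0]]
wrist_force: [-0.3, 0.1, -2.3]
gripper_width: 0.274
```

Emit:
jog_arm([
  [1,0,0,0.0005,0,0,0],
  [1,0,0,0.0005,0,0,0],
  [1,0,0,0.001,0,0,0],
  [1,0,0,0.001,0,0,0],
  [1,0,0,0.0015,0,0,0],
  [1,0,0,0.0015,0,0,0],
  [1,0,0,0.0015,0,0,0],
  [1,0,0,0.0015,0,0,0],
  [1,0,0,0.0015,0,0,0],
  [1,0,0,0.0015,0,0,0],
])

```text
time_s: 9.62
tcp_pos: [0.5607, -0.0074, 0.1342]
ee_rot: [[-0.208, -0.978, 0.001], [-0.978, 0.208, -0.0], [-0.0, -0.001, -1.0]]
wrist_force: [0.2, -0.5, -0.4]
gripper_width: 0.273
```

Light contact is felt at TCP z = 0.1342, against a predicted 0.1347. Now I'll slide toward the clip, watching the force.

Emit:
jog_arm([
  [1,-0.004,0,0,0,0,0],
  [1,-0.008,0,0,0,0,0],
  [1,-0.012,0,0,0,0,0],
  [1,-0.016,0,0,0,0,0],
  [1,-0.02,0,0,0,0,0],
  [1,-0.024,0,0,0,0,0],
  [1,-0.028,0,0,0,0,0],
  [1,-0.03,0,0,0,0,0],
  [1,-0.03,0,0,0,0,0],
  [1,-0.03,0,0,0,0,0],
])

```text
time_s: 10.45
tcp_pos: [0.5669, 0.0223, 0.1341]
ee_rot: [[-0.207, -0.978, 0.001], [-0.978, 0.207, 0.0], [-0.0, -0.001, -1.0]]
wrist_force: [-0.7, -1.1, 1.8]
gripper_width: 0.273
```

```bash
python3 -c "
from h import *
save('scene','s5',(240,180,340,250),8)"
```

```text
(no output)
```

View pics/s5.png

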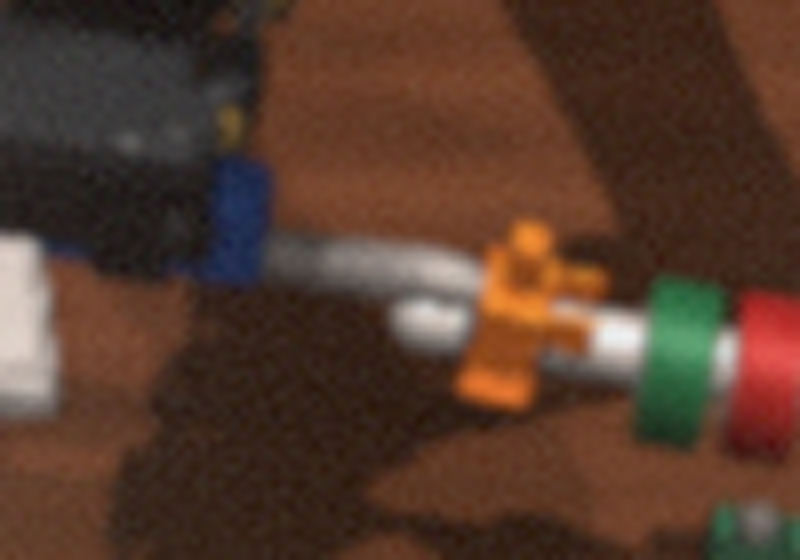

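The blade is in under the crown and the clip (crop 510,300) is starting to tilt. I'll slide on.

Emit:
jog_arm([
  [1,-0.004,0,0,0,0,0],
  [1,-0.008,0,0,0,0,0],
  [1,-0.012,0,0,0,0,0],
  [1,-0.016,0,0,0,0,0],
  [1,-0.02,0,0,0,0,0],
  [1,-0.024,0,0,0,0,0],
  [1,-0.028,0,0,0,0,0],
  [1,-0.032,0,0,0,0,0],
  [1,-0.036,0,0,0,0,0],
  [1,-0.036,0,0,0,0,0],
])

```text
time_s: 11.33
tcp_pos: [0.5749, 0.0585, 0.1342]
ee_rot: [[-0.207, -0.978, 0.002], [-0.978, 0.207, 0.001], [-0.001, -0.002, -1.0]]
wrist_force: [0.6, 1.3, 3.4]
gripper_width: 0.275
```

```bash
python3 -c "
from h import *
save('scene','s6',(240,180,340,250),8);go([0,0,0],-101.9)"
```

```text
shift [0.1764 0.5507 0.1326] rot [-0.0022  0.0019 -0.0007] deg 0.2 | t 11.38 tcp [0.5749 0.0585 0.1342] F [-0.38  1.19  1.89] w 0.274
```

View pics/s6.png

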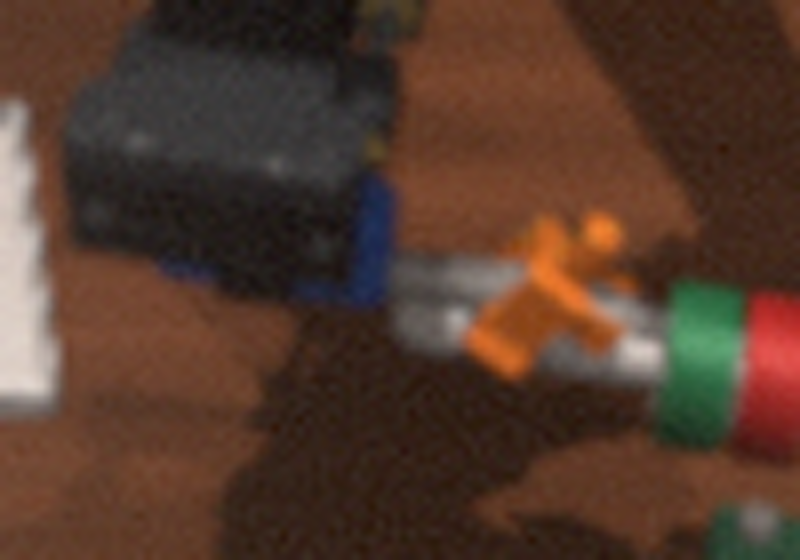

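The clip has sprung up and leans back, with its lug tip at crop (600,232). The green ring was nudged back. I'll hold for the step timer, then back out.

Emit:
jog_arm([
  [1,-0.002,0,0,0,0,0],
  [1,-0.002,0,0,0,0,0],
  [1,-0.002,0,0,0,0,0],
  [1,-0.002,0,0,0,0,0],
  [1,-0.002,0,0,0,0,0],
  [1,-0.002,0,0,0,0,0],
  [1,-0.002,0,0,0,0,0],
  [1,-0.002,0,0,0,0,0],
  [1,-0.002,0,0,0,0,0],
  [1,-0.002,0,0,0,0,0],
])

```text
time_s: 12.22
tcp_pos: [0.575, 0.0594, 0.1342]
ee_rot: [[-0.207, -0.978, 0.002], [-0.978, 0.207, 0.0], [-0.001, -0.002, -1.0]]
wrist_force: [-0.7, 1.8, 4.6]
gripper_width: 0.272
```

```bash
python3 -c "
from h import *
save('scene','s7',(270,195,350,245),9);go([0,0,0],-101.9)"
```

```text
shift [0.1774 0.5503 0.1332] rot [-0.0015  0.0004 -0.0012] deg 0.1 | t 12.27 tcp [0.5749 0.0594 0.1342] F [-0.66  0.5   4.06] w 0.272
```

View pics/s7.png

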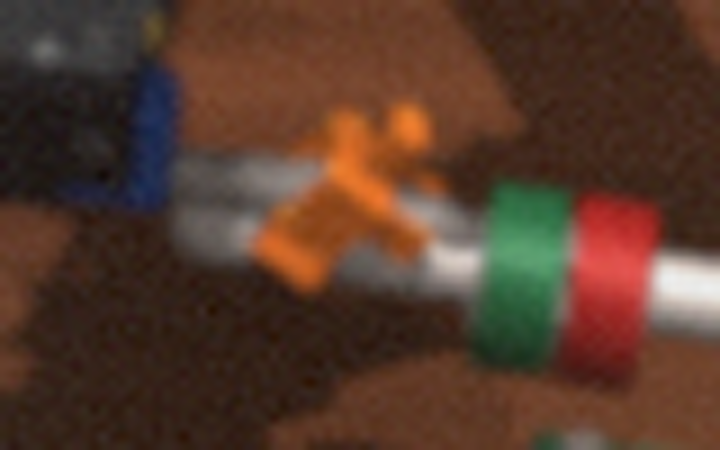

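Emit:
jog_arm([
  [1,0.004,0,0,0,0,0],
  [1,0.008,0,0,0,0,0],
  [1,0.012,0,0,0,0,0],
  [1,0.016,0,0,0,0,0],
  [1,0.02,0,0,0,0,0],
  [1,0.024,0,0,0,0,0],
  [1,0.028,0,0,0,0,0],
  [1,0.03,0,0,0,0,0],
  [1,0.03,0,0,0,0,0],
  [1,0.03,0,0,0,0,0],
])

```text
time_s: 13.1
tcp_pos: [0.568, 0.0291, 0.1339]
ee_rot: [[-0.208, -0.978, -0.0], [-0.978, 0.208, -0.001], [0.001, 0.0, -1.0]]
wrist_force: [0.3, -1.8, 3.4]
gripper_width: 0.274
```

```bash
python3 -c "
from h import *
save('scene','s8',(270,195,350,245),9);go([0,0,0],-101.9)"
```

```text
shift [0.1464 0.5496 0.1341] rot [ 0.0001 -0.0012 -0.0015] deg 0.1 | t 13.15 tcp [0.568  0.0292 0.1339] F [ 0.82 -1.51  2.51] w 0.273
```

View pics/s8.png

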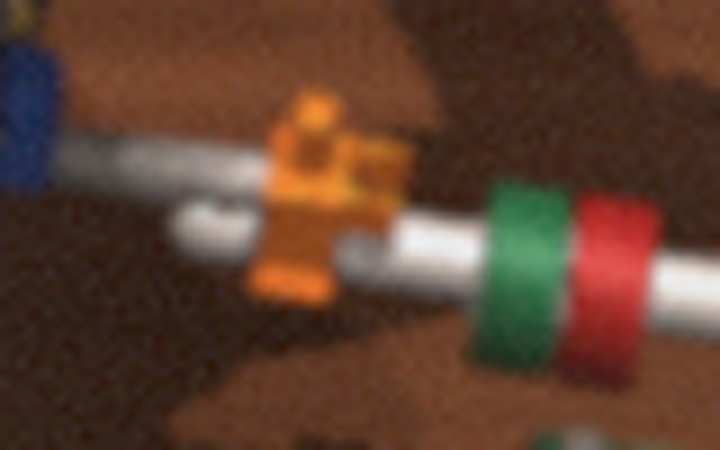

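The clip now stands upright but still raised: the lug top is at row 205.5, against 208.5 when seated. I'll keep backing out.

Emit:
jog_arm([
  [1,0.004,0,0,0,0,0],
  [1,0.008,0,0,0,0,0],
  [1,0.012,0,0,0,0,0],
  [1,0.016,0,0,0,0,0],
  [1,0.02,0,0,0,0,0],
  [1,0.024,0,0,0,0,0],
  [1,0.03,0,0,0,0,0],
  [1,0.04,0,0,0,0,0],
  [1,0.05,0,0,0,0,0],
  [1,0.06,0,-0.003,0,0,0],
])

```text
time_s: 13.98
tcp_pos: [0.5545, -0.0302, 0.1359]
ee_rot: [[-0.208, -0.978, -0.003], [-0.978, 0.208, -0.001], [0.001, 0.002, -1.0]]
wrist_force: [-0.6, 0.4, -1.9]
gripper_width: 0.269
```

```bash
python3 -c "
from h import *
save('scene','s9',(270,195,350,245),9);go([0.45,-.15,0.15],-101.9)"
```

```text
shift [ 0.1377  0.0775 -0.0127] rot [ 0.0011 -0.0014 -0.0029] deg 0.2 | t 14.03 tcp [ 0.5546 -0.0316  0.137 ] F [-0.16 -1.26 -1.15] w 0.275
```

View pics/s9.png

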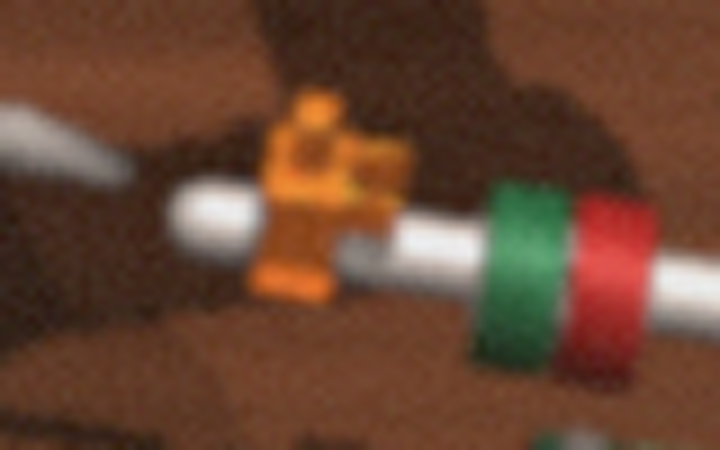

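The wedge is out and the clip stays perched at crop (305,200). Next is the tray geometry, so I can lay the wedge down.

```bash
python3 - <<'E'
from h import *
t=load("top0");h=cv2.cvtColor(t["frame"].astype(np.uint8),cv2.COLOR_RGB2HSV)
m=cv2.inRange(h,(0,0,150),(180,45,255));k,l,st,ce=cv2.connectedComponentsWithStats(m)
i=l[219,300];b=cv2.boxPoints(cv2.minAreaRect(np.argwhere(l==i)[:,::-1].astype(np.float32)))
P=plane(t,b,.004);print(b.round(1).tolist(),P.round(4).tolist(),P.mean(0).round(4))
for a in range(4):
    d=P[(a+1)%4]-P[a];print(np.linalg.norm(d[:2]).round(4),np.degrees(np.arctan2(d[1],d[0])).round(1))
i=l[222,363];b=cv2.boxPoints(cv2.minAreaRect(np.argwhere(l==i)[:,::-1].astype(np.float32)))
P=plane(t,b,.04);print("guard",P.round(4).tolist(),P.mean(0).round(4))
for a in range(4):
    d=P[(a+1)%4]-P[a];print(np.linalg.norm(d[:2]).round(4),np.degrees(np.arctan2(d[1],d[0])).round(1))
E
```

```text
[[258.3999938964844, 201.0], [332.70001220703125, 185.5], [343.5, 237.1999969482422], [269.1000061035156, 252.6999969482422]] [[0.508, -0.0083, 0.004], [0.5425, -0.2436, 0.004], [0.3787, -0.2604, 0.004], [0.347, -0.0307, 0.004]] [ 0.4441 -0.1357  0.004 ]
0.2378 -81.7
0.1646 -174.1
0.2318 97.9
0.1626 7.9
guard [[0.3663, -0.2612, 0.04], [0.4905, -0.3365, 0.04], [0.469, -0.3741, 0.04], [0.3456, -0.2979, 0.04]] [ 0.4179 -0.3174  0.04  ]
0.1452 -31.3
0.0432 -119.7
0.1451 148.3
0.0422 60.5
```

```bash
python3 -c "
from h import *
go([0.4317,-.1956,0.06],-82.5)"
```

```text
shift [0.186  0.0858 0.0774] rot [ 0.0013 -0.0012 -0.3415] deg 19.6 | t 14.03 tcp [ 0.5546 -0.0316  0.137 ] F [-0.16 -1.26 -1.15] w 0.275
```

Emit:
jog_arm([
  [1,0.035,0.005,0,0,0,-0.03],
  [1,0.07,0.02,0,0,0,-0.09],
  [1,0.1,0.04,0,0,0,-0.15],
  [1,0.13,0.06,0,0,0,-0.22],
  [1,0.16,0.075,0.01,0,0,-0.28],
  [1,0.18,0.086,0.03,0,0,-0.34],
  [1,0.186,0.086,0.05,0,0,-0.341],
  [1,0.186,0.086,0.07,0,0,-0.341],
  [1,0.186,0.086,0.077,0,0,-0.341],
  [1,0.186,0.086,0.077,0,0,-0.341],
])

```text
time_s: 14.87
tcp_pos: [0.4318, -0.1932, 0.0585]
ee_rot: [[0.131, -0.991, -0.004], [-0.991, -0.131, 0.0], [-0.001, 0.004, -1.0]]
wrist_force: [-0.4, 0.4, -1.2]
gripper_width: 0.275
```

```bash
python3 -c "
from h import *
go([0.4317,-.1956,0.009],-82.5)"
```

```text
shift [0.0024 0.0002 0.0495] rot [0.0035 0.0007 0.0002] deg 0.2 | t 14.87 tcp [ 0.4318 -0.1932  0.0585] F [-0.41  0.43 -1.19] w 0.275
```

Emit:
jog_arm([
  [1,0.002,0,0.02,0,0,0],
  [1,0.002,0,0.035,0,0,0],
  [1,0.002,0,0.045,0,0,0],
  [1,0.002,0,0.05,0,0,0],
  [1,0.002,0,0.051,0,0,0],
  [1,0.002,0,0.051,0,0,0],
  [0.15,0.002,0,0.051,0,0,0],
  [0,0.002,0,0.051,0,0,0],
  [0,0.002,0,0.051,0,0,0],
  [0,0.002,0,0.051,0,0,0],
])

```text
time_s: 15.7
tcp_pos: [0.4342, -0.195, 0.0096]
ee_rot: [[0.132, -0.991, 0.002], [-0.991, -0.132, -0.0], [0.001, -0.002, -1.0]]
wrist_force: [-0.4, -0.2, -0.5]
gripper_width: 0.466
```

```bash
python3 -c "
from h import *
go([0.4317,-.1956,0.15],-82.5)"
```

```text
shift [ 0.0003  0.0022 -0.1404] rot [-0.0024 -0.0007  0.0013] deg 0.2 | t 15.7 tcp [ 0.4342 -0.195   0.0096] F [-0.42 -0.23 -0.53] w 0.466
```

Emit:
jog_arm([
  [0,0,0,-0.02,0,0,0],
  [0,0,0,-0.05,0,0,0],
  [0,0,0,-0.08,0,0,0],
  [0,0,0,-0.11,0,0,0],
  [0,0,0,-0.14,0,0,0],
  [0,0,0,-0.17,0,0,0],
  [0,0,0,-0.19,0,0,0],
  [0,0,0,-0.2,0,0,0],
  [0,0,0,-0.2,0,0,0],
  [0,0,0,-0.2,0,0,0],
])

```text
time_s: 16.53
tcp_pos: [0.4334, -0.1948, 0.2092]
ee_rot: [[0.131, -0.991, 0.002], [-0.991, -0.131, 0.0], [0.0, -0.002, -1.0]]
wrist_force: [-0.5, 0.1, 0.0]
gripper_width: 0.499
```

```bash
python3 -c "
from h import *
save('top','t10',None,1.5);save('scene','s10',None,1.5)
crop('t10',160,140,230,190,10,'ct10');crop('s10',270,195,350,245,9,'cs10')"
```

```text
(no output)
```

View pics/t10.png

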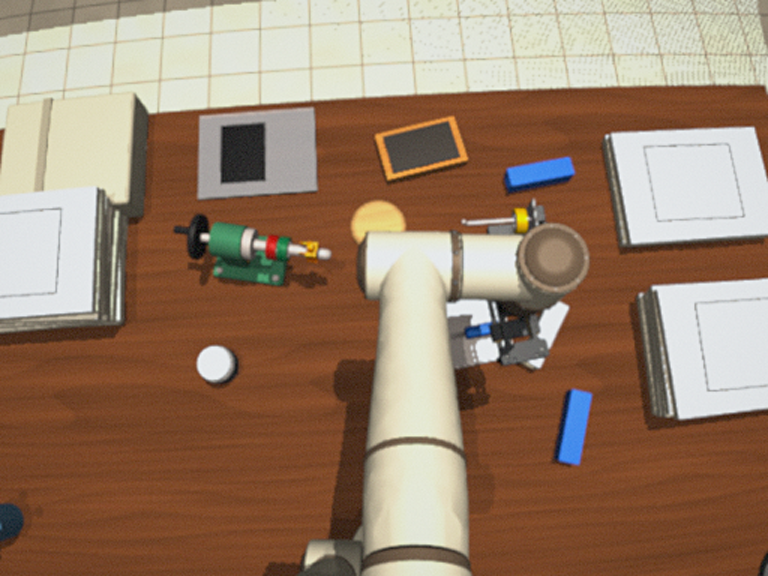

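View pics/ct10.png

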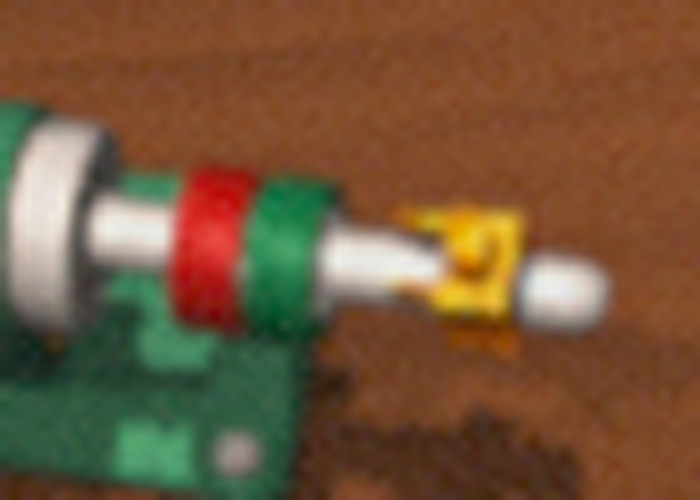

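View pics/cs10.png

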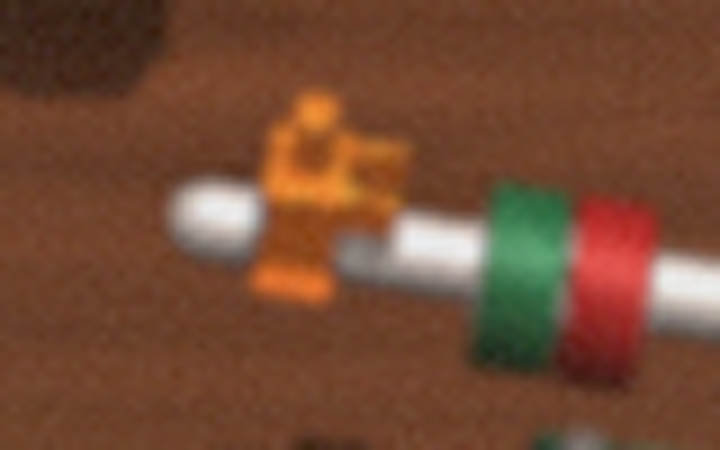

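```bash
python3 -c "
from h import *
t=load('t10');s=load('s10')
print(tri(t,[207.2,163.5],s,[305.3,206.8]));
for z in(.155,.160,.165):print(plane(t,[207.2,163.5],z),plane(s,[305.3,206.8],z))
# expected seated lug & raised 9
r=np.array([.6128,.240,.12]);u=np.array([.206,.9785,0])
for dz in(.036,.045): print(r-.116*u+[0,0,dz],proj(t,r-.116*u+[0,0,dz]),proj(s,r-.116*u+[0,0,dz]))
"
```

```text
(array([0.58933355, 0.1285733 , 0.16419796]), np.float64(0.003191149077436761))
[[0.59205771 0.12804154 0.155     ]] [[0.57840359 0.13191676 0.155     ]]
[[0.5905006  0.12745845 0.16      ]] [[0.584254   0.13097942 0.16      ]]
[[0.5889435  0.12687536 0.165     ]] [[0.59010441 0.13004208 0.165     ]]
[0.588904 0.126494 0.156   ] [[207.74921513 164.44877242]] [[303.34425117 209.42157214]]
[0.588904 0.126494 0.165   ] [[207.33867728 163.50491346]] [[303.69126633 206.42659861]]
```

```bash
python3 -c "
from h import *
go([0.589,.127,0.20],-101.9)"
```

```text
shift [-0.2984 -0.1973  0.0077] rot [0.0014 0.0004 0.3395] deg 19.5 | t 16.63 tcp [ 0.4326 -0.1947  0.2078] F [-0.19  0.74  0.11] w 0.499
```

Emit:
jog_arm([
  [0,-0.034,-0.022,0,0,0,0.04],
  [0,-0.068,-0.044,0,0,0,0.08],
  [0,-0.102,-0.066,0,0,0,0.12],
  [0,-0.136,-0.088,0,0,0,0.16],
  [0,-0.17,-0.11,0,0,0,0.2],
  [0,-0.204,-0.132,0,0,0,0.24],
  [0,-0.238,-0.154,0,0,0,0.28],
  [0,-0.272,-0.18,0,0,0,0.32],
  [0,-0.298,-0.197,0,0,0,0.34],
  [0,-0.298,-0.197,0,0,0,0.34],
])

```text
time_s: 17.47
tcp_pos: [0.5914, 0.131, 0.2062]
ee_rot: [[-0.203, -0.979, -0.001], [-0.979, 0.203, -0.001], [0.001, 0.0, -1.0]]
wrist_force: [0.4, -0.3, 0.2]
gripper_width: 0.503
```

```bash
python3 -c "
from h import *
go([0.589,.127,0.151],-101.9)"
```

```text
shift [0.0044 0.0015 0.0552] rot [ 0.0005 -0.0012  0.0038] deg 0.2 | t 17.47 tcp [0.5914 0.131  0.2062] F [ 0.39 -0.27  0.22] w 0.503
```

Emit:
jog_arm([
  [0,0.003,0.001,0.01,0,0,0],
  [0,0.003,0.001,0.02,0,0,0],
  [0,0.003,0.001,0.03,0,0,0],
  [0,0.003,0.001,0.035,0,0,0],
  [0,0.003,0.001,0.035,0,0,0],
  [0,0.003,0.001,0.035,0,0,0],
  [0,0.003,0.001,0.035,0,0,0],
  [0,0.003,0.001,0.035,0,0,0],
  [0,0.003,0.001,0.035,0,0,0],
  [0,0.003,0.001,0.035,0,0,0],
])

```text
time_s: 18.3
tcp_pos: [0.5882, 0.1237, 0.1746]
ee_rot: [[-0.207, -0.978, 0.002], [-0.978, 0.207, 0.0], [-0.001, -0.002, -1.0]]
wrist_force: [0.3, 0.5, 0.0]
gripper_width: 0.499
```

```bash
python3 -c "
from h import *
go([0.589,.127,0.151],-101.9);save('scene','s11',(260,150,360,240),8)"
```

```text
shift [-0.0034 -0.      0.0236] rot [-0.0018  0.0006 -0.0003] deg 0.1 | t 18.3 tcp [0.5882 0.1237 0.1746] F [0.32 0.51 0.04] w 0.499
```

View pics/s11.png

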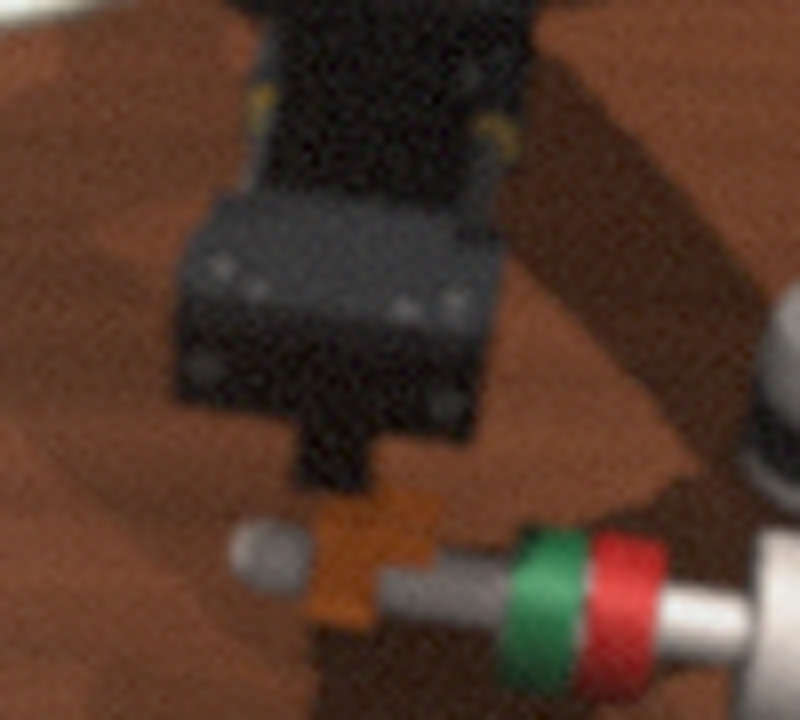

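The finger stands right over the lug. I'll descend and close.

Emit:
jog_arm([
  [0,-0.003,0,0.006,0,0,0],
  [0,-0.003,0,0.012,0,0,0],
  [0,-0.003,0,0.018,0,0,0],
  [0,-0.003,0,0.022,0,0,0],
  [0,-0.003,0,0.0235,0,0,0],
  [0,-0.003,0,0.0235,0,0,0],
  [1,-0.003,0,0.0235,0,0,0],
  [1,-0.003,0,0.0235,0,0,0],
  [1,-0.003,0,0.0235,0,0,0],
  [1,-0.003,0,0.0235,0,0,0],
])

```text
time_s: 19.18
tcp_pos: [0.5888, 0.1266, 0.1509]
ee_rot: [[-0.206, -0.978, 0.002], [-0.978, 0.206, 0.0], [-0.0, -0.001, -1.0]]
wrist_force: [-0.7, -0.7, 0.0]
gripper_width: 0.284
```

Emit:
jog_arm([
  [1,0,0,0,0,0,0],
  [1,0,0,0,0,0,0],
  [1,0,0,0,0,0,0],
  [1,0,0,0,0,0,0],
  [1,0,0,0,0,0,0],
  [1,0,0,0,0,0,0],
  [1,0,0,0,0,0,0],
  [1,0,0,0,0,0,0],
  [1,0,0,0,0,0,0],
  [1,0,0,0,0,0,0],
])

```text
time_s: 20.02
tcp_pos: [0.5886, 0.1266, 0.1506]
ee_rot: [[-0.206, -0.978, 0.001], [-0.978, 0.206, -0.0], [0.0, -0.001, -1.0]]
wrist_force: [-1.3, 0.6, 2.0]
gripper_width: 0.134
```

The opening is 11.7 mm, so the 12 mm lug is held. I'll lift straight up.

Emit:
jog_arm([
  [1,0,0,-0.005,0,0,0],
  [1,0,0,-0.01,0,0,0],
  [1,0,0,-0.018,0,0,0],
  [1,0,0,-0.026,0,0,0],
  [1,0,0,-0.036,0,0,0],
  [1,0,0,-0.05,0,0,0],
  [1,0,0,-0.065,0,0,0],
  [1,0,0,-0.08,0,0,0],
  [1,0,0,-0.08,0,0,0],
  [1,0,0,-0.08,0,0,0],
])

```text
time_s: 20.85
tcp_pos: [0.589, 0.1269, 0.2319]
ee_rot: [[-0.207, -0.978, 0.003], [-0.978, 0.207, 0.001], [-0.002, -0.003, -1.0]]
wrist_force: [0.1, 0.6, -0.2]
gripper_width: 0.133
```

```bash
python3 -c "
from h import *
go([0.49,-.13,0.20],-82.5);save('scene','s12',(230,130,390,250),5)"
```

```text
shift [0.2718 0.0439 0.0312] rot [-0.0034  0.0015 -0.339 ] deg 19.4 | t 20.85 tcp [0.589  0.1269 0.2319] F [ 0.06  0.56 -0.16] w 0.133
```

View pics/s12.png

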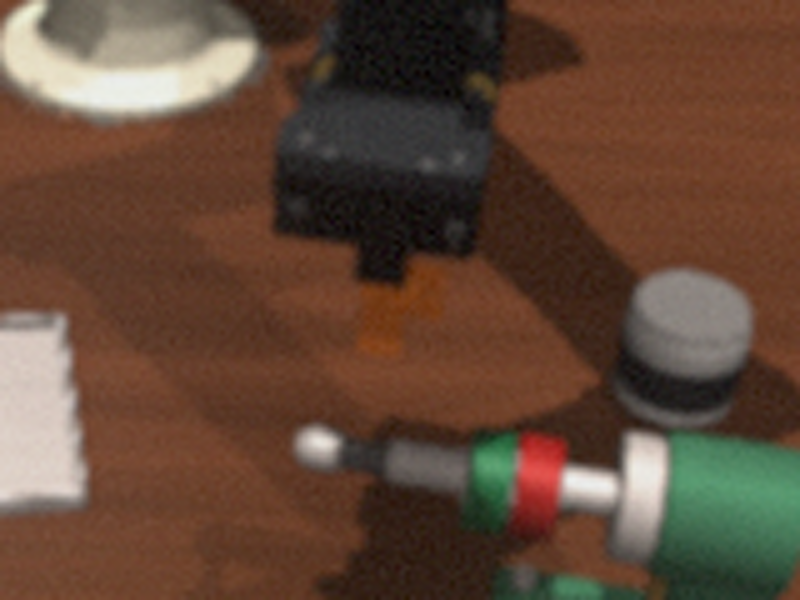

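Emit:
jog_arm([
  [1,0.03,0.005,0,0,0,-0.04],
  [1,0.065,0.01,0,0,0,-0.08],
  [1,0.1,0.016,0,0,0,-0.12],
  [1,0.135,0.022,0,0,0,-0.16],
  [1,0.17,0.027,0,0,0,-0.2],
  [1,0.2,0.032,0,0,0,-0.25],
  [1,0.23,0.037,0,0,0,-0.3],
  [1,0.25,0.044,0,0,0,-0.34],
  [1,0.25,0.045,0.02,0,0,-0.34],
  [1,0.25,0.045,0.04,0,0,-0.34],
])

```text
time_s: 21.73
tcp_pos: [0.4923, -0.1099, 0.1902]
ee_rot: [[0.129, -0.992, 0.003], [-0.992, -0.129, 0.0], [0.0, -0.003, -1.0]]
wrist_force: [0.3, -0.7, -0.6]
gripper_width: 0.134
```

```bash
python3 -c "
from h import *
go([0.4817,-.101,0.043],-82.5)"
```

```text
shift [-0.0102  0.0097  0.1472] rot [-0.0025 -0.0001 -0.0014] deg 0.2 | t 21.73 tcp [ 0.4923 -0.1099  0.1902] F [ 0.29 -0.67 -0.62] w 0.134
```

Emit:
jog_arm([
  [1,-0.008,0.009,0.02,0,0,0],
  [1,-0.008,0.009,0.05,0,0,0],
  [1,-0.008,0.009,0.08,0,0,0],
  [1,-0.008,0.009,0.11,0,0,0],
  [1,-0.008,0.009,0.13,0,0,0],
  [1,-0.008,0.009,0.142,0,0,0],
  [1,-0.008,0.009,0.147,0,0,0],
  [1,-0.008,0.009,0.147,0,0,0],
  [1,-0.008,0.009,0.147,0,0,0],
  [1,-0.008,0.009,0.147,0,0,0],
])

```text
time_s: 22.57
tcp_pos: [0.4838, -0.102, 0.0443]
ee_rot: [[0.132, -0.991, 0.003], [-0.991, -0.132, -0.0], [0.001, -0.003, -1.0]]
wrist_force: [-0.2, -0.3, -0.8]
gripper_width: 0.132
```

Emit:
jog_arm([
  [0.2,0,0,0,0,0,0],
  [0.2,0,0,0,0,0,0],
  [0.2,0,0,0,0,0,0],
  [0.2,0,0,0,0,0,0],
  [0.2,0,0,-0.02,0,0,0],
  [0.2,0,0,-0.05,0,0,0],
  [0.2,0,0,-0.09,0,0,0],
  [0.2,0,0,-0.13,0,0,0],
  [0.2,0,0,-0.16,0,0,0],
  [0.2,0,0,-0.18,0,0,0],
])

```text
time_s: 23.4
tcp_pos: [0.4842, -0.1021, 0.2278]
ee_rot: [[0.132, -0.991, 0.007], [-0.991, -0.132, -0.0], [0.001, -0.007, -1.0]]
wrist_force: [0.9, -0.0, -0.4]
gripper_width: 0.397
```

```bash
python3 -c "
from h import *
go([0.5,.12,0.2],-101.9);save('scene','s13',None,1.5);save('top','t13',None,1.5)"
```

```text
shift [-0.2181 -0.0448  0.0278] rot [-0.0075 -0.      0.3401] deg 19.5 | t 23.4 tcp [ 0.4842 -0.1021  0.2278] F [ 0.9  -0.05 -0.42] w 0.397
```

View pics/s13.png

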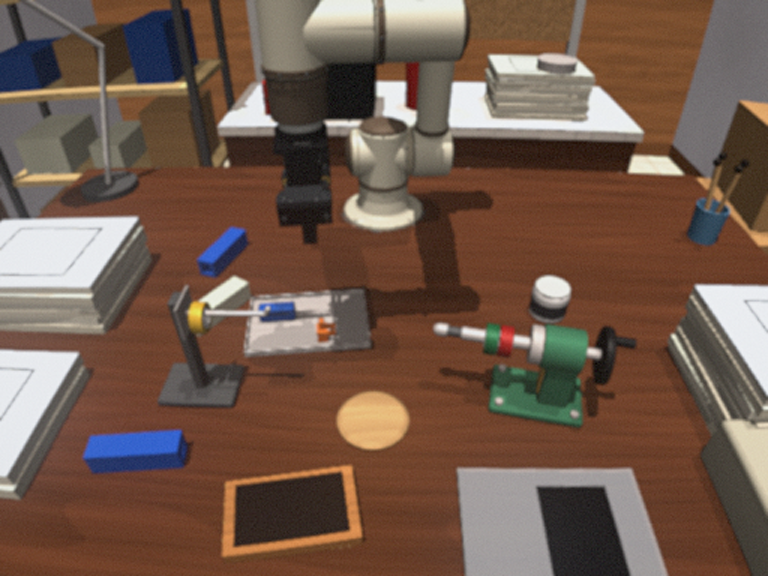

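View pics/t13.png

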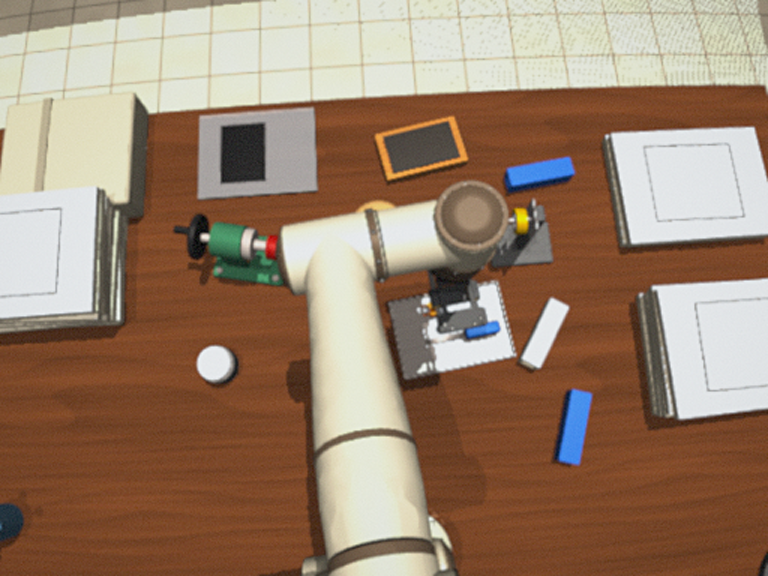

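Clip and wedge are both in the tray, at scene (325,329) and (277,311). Next I'll locate the green ring along the axis.

```bash
python3 - <<'E'
from h import *
t=load('t10');s=load('s13')
r=np.array([.6128,.240,.12]);u=np.array([.206,.9785,0])
ht=cv2.cvtColor(t["frame"].astype(np.uint8),cv2.COLOR_RGB2HSV);hs=cv2.cvtColor(s["frame"].astype(np.uint8),cv2.COLOR_RGB2HSV)
print("t hue row160",[(x,ht[160,x].tolist()) for x in range(175,198)])
print("s hue row219",[(x,hs[219,x].tolist()) for x in range(318,346)])
# top generatrix of ring (z=.141), project for along values
for a in np.arange(.04,.09,.005):
    print(round(a,3),proj(t,r-a*u+[0,0,.021]).round(1),proj(s,r-a*u+[0,0,.021]).round(1))
E
```

```text
t hue row160 [(175, [47, 29, 160]), (176, [36, 34, 151]), (177, [10, 100, 163]), (178, [2, 186, 201]), (179, [2, 223, 209]), (180, [1, 222, 202]), (181, [2, 233, 199]), (182, [0, 211, 202]), (183, [1, 243, 187]), (184, [5, 203, 157]), (185, [33, 87, 91]), (186, [73, 175, 121]), (187, [75, 195, 127]), (188, [73, 197, 118]), (189, [74, 196, 121]), (190, [75, 224, 114]), (191, [74, 195, 111]), (192, [72, 145, 93]), (193, [50, 67, 69]), (194, [12, 119, 90]), (195, [12, 169, 119]), (196, [11, 174, 132]), (197, [13, 180, 129])]
s hue row219 [(318, [10, 45, 171]), (319, [12, 51, 154]), (320, [10, 55, 152]), (321, [9, 60, 144]), (322, [10, 62, 140]), (323, [13, 50, 128]), (324, [51, 61, 112]), (325, [67, 110, 123]), (326, [70, 133, 127]), (327, [70, 133, 127]), (328, [70, 133, 123]), (329, [69, 134, 118]), (330, [70, 144, 115]), (331, [69, 145, 114]), (332, [67, 111, 106]), (333, [18, 91, 101]), (334, [3, 174, 142]), (335, [0, 191, 176]), (336, [1, 198, 184]), (337, [1, 198, 179]), (338, [1, 190, 177]), (339, [1, 199, 173]), (340, [0, 190, 172]), (341, [1, 195, 166]), (342, [2, 190, 149]), (343, [8, 177, 115]), (344, [9, 153, 102]), (345, [11, 155, 105])]
0.04 [[182.  162.4]] [[335.9 219.5]]
0.045 [[183.7 162.6]] [[333.7 219.1]]
0.05 [[185.4 162.8]] [[331.5 218.8]]
0.055 [[187.2 163.1]] [[329.3 218.5]]
0.06 [[188.9 163.3]] [[327.1 218.1]]
0.065 [[190.6 163.5]] [[324.9 217.8]]
0.07 [[192.4 163.8]] [[322.7 217.4]]
0.075 [[194.1 164. ]] [[320.5 217.1]]
0.08 [[195.9 164.3]] [[318.4 216.8]]
0.085 [[197.6 164.5]] [[316.2 216.4]]
```

Green spans 0.050–0.072 m from the root (22 mm wide as expected), centre 0.0605. Red is centred at 0.0375. I'll approach the green ring with the jaws open.

```bash
python3 -c "
from h import *
go([.5998,.1784,0.18],-101.9)"
```

```text
shift [-0.2629 -0.1501  0.0493] rot [-1.100e-02  3.000e-04  3.402e-01] deg 19.5 | t 23.5 tcp [ 0.4853 -0.102   0.2281] F [ 0.19 -0.23  0.43] w 0.401
```

Emit:
jog_arm([
  [-1,-0.033,-0.019,0,0,0,0.04],
  [-1,-0.066,-0.038,0,0,0,0.08],
  [-1,-0.1,-0.057,0,0,0,0.13],
  [-1,-0.132,-0.075,0,0,0,0.18],
  [-1,-0.165,-0.094,0,0,0,0.22],
  [-1,-0.2,-0.113,0,0,0,0.26],
  [-1,-0.23,-0.13,0.01,0,0,0.3],
  [-1,-0.255,-0.145,0.02,0,0,0.34],
  [-1,-0.262,-0.15,0.03,0,0,0.34],
  [-1,-0.262,-0.15,0.045,0,0,0.34],
])

```text
time_s: 24.33
tcp_pos: [0.598, 0.1798, 0.1772]
ee_rot: [[-0.204, -0.979, 0.001], [-0.979, 0.204, -0.0], [-0.0, -0.001, -1.0]]
wrist_force: [-1.3, -0.0, 0.7]
gripper_width: 0.984
```

Emit:
jog_arm([
  [-1,0,0,0,0,0,0],
  [-1,0,0,0,0,0,0],
  [-1,0,0,0,0,0,0],
  [-1,0,0,0,0,0,0],
  [-1,0,0,0,0,0,0],
  [-1,0,0,0,0,0,0],
  [-1,0,0,0,0,0,0],
  [-1,0,0,0,0,0,0],
  [-1,0,0,0,0,0,0],
  [-1,0,0,0,0,0,0],
])

```text
time_s: 25.17
tcp_pos: [0.5972, 0.1775, 0.1787]
ee_rot: [[-0.206, -0.978, 0.001], [-0.978, 0.206, -0.0], [-0.0, -0.001, -1.0]]
wrist_force: [-0.3, -0.0, 0.8]
gripper_width: 0.998
```

```bash
python3 -c "
from h import *
go([.5998,.1784,0.098],-101.9);save('scene','s14',(270,130,390,240),6.5)"
```

```text
shift [-0.0014 -0.0023  0.0807] rot [-0.0011  0.0001 -0.0002] deg 0.1 | t 25.17 tcp [0.5972 0.1775 0.1787] F [-0.28 -0.02  0.75] w 0.998
```

View pics/s14.png

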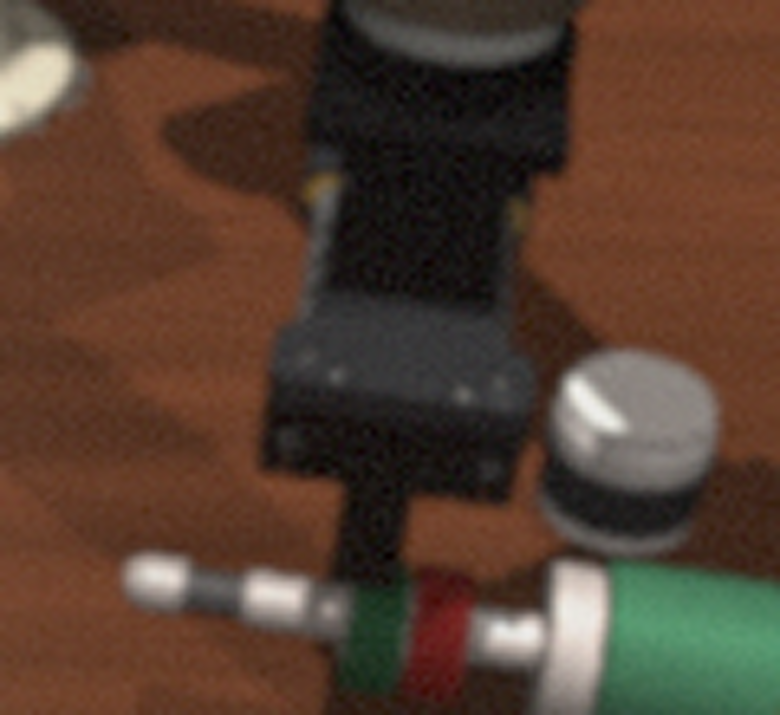

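Emit:
jog_arm([
  [-1,-0.001,-0.002,0.015,0,0,0],
  [-1,-0.001,-0.002,0.03,0,0,0],
  [-1,-0.001,-0.002,0.045,0,0,0],
  [-1,-0.001,-0.002,0.06,0,0,0],
  [-1,-0.001,-0.002,0.072,0,0,0],
  [-1,-0.001,-0.002,0.08,0,0,0],
  [-1,-0.001,-0.002,0.0805,0,0,0],
  [-1,-0.001,-0.002,0.0805,0,0,0],
  [1,-0.001,-0.002,0.0805,0,0,0],
  [1,-0.001,-0.002,0.0805,0,0,0],
])

```text
time_s: 26.05
tcp_pos: [0.6001, 0.1783, 0.0991]
ee_rot: [[-0.206, -0.978, 0.003], [-0.978, 0.206, 0.001], [-0.001, -0.003, -1.0]]
wrist_force: [0.5, -0.5, 0.8]
gripper_width: 0.92
```

Emit:
jog_arm([
  [1,0,0,0,0,0,0],
  [1,0,0,0,0,0,0],
  [1,0,0,0,0,0,0],
  [1,0,0,0,0,0,0],
  [1,0,0,0,0,0,0],
  [1,0,0,0,0,0,0],
  [1,0,0,0,0,0,0],
  [1,0,0,0,0,0,0],
  [1,0,0,0,0,0,0],
  [1,0,0,0,0,0,0],
])

```text
time_s: 26.88
tcp_pos: [0.5994, 0.178, 0.0981]
ee_rot: [[-0.206, -0.978, 0.001], [-0.978, 0.206, -0.0], [-0.0, -0.001, -1.0]]
wrist_force: [-1.2, 0.9, 0.9]
gripper_width: 0.544
```

The opening is 47.3 mm, so the ring is held at its diameter. I'll lift 3 mm to centre the bore and slide off along the axis.

Emit:
jog_arm([
  [1,0,0,-0.0015,0,0,0],
  [1,0,0,-0.003,0,0,0],
  [1,0.003,0,-0.003,0,0,0],
  [1,0.013,0,-0.003,0,0,0],
  [1,0.028,0,-0.003,0,0,0],
  [1,0.045,0,-0.003,0,0,0],
  [1,0.062,0,-0.003,0,0,0],
  [1,0.08,0,-0.003,0,0,0],
  [1,0.095,0,-0.003,0,0,0],
  [1,0.1,0,-0.003,0,0,0],
])

```text
time_s: 27.72
tcp_pos: [0.5777, 0.0771, 0.1011]
ee_rot: [[-0.209, -0.978, -0.0], [-0.978, 0.209, -0.001], [0.001, -0.0, -1.0]]
wrist_force: [-0.9, -0.2, -1.5]
gripper_width: 0.547
```

Emit:
jog_arm([
  [1,0.015,0,0,0,0,0],
  [1,0.03,0,0,0,0,0],
  [1,0.045,0,0,0,0,0],
  [1,0.06,0,-0.005,0,0,0],
  [1,0.07,0,-0.02,0,0,0],
  [1,0.08,0,-0.04,0,0,0],
  [1,0.09,0,-0.06,0,0,0],
  [1,0.1,0,-0.07,0,0,0],
  [1,0.1,0,-0.07,0,0,0],
  [1,0.1,0,-0.07,0,0,0],
])

```text
time_s: 28.55
tcp_pos: [0.5578, -0.0182, 0.1711]
ee_rot: [[-0.208, -0.978, 0.002], [-0.978, 0.208, 0.001], [-0.001, -0.001, -1.0]]
wrist_force: [1.1, 1.1, -1.9]
gripper_width: 0.547
```

```bash
python3 -c "
from h import *
go([.6125,-.115,0.157],-91.2);save('scene','s15',None,1.5);save('top','t15',None,1.5)"
```

```text
shift [ 0.0833 -0.0736  0.0142] rot [-0.0016  0.0008 -0.1885] deg 10.8 | t 28.55 tcp [ 0.5578 -0.0182  0.1711] F [ 1.09  1.1  -1.93] w 0.547
```

View pics/s15.png

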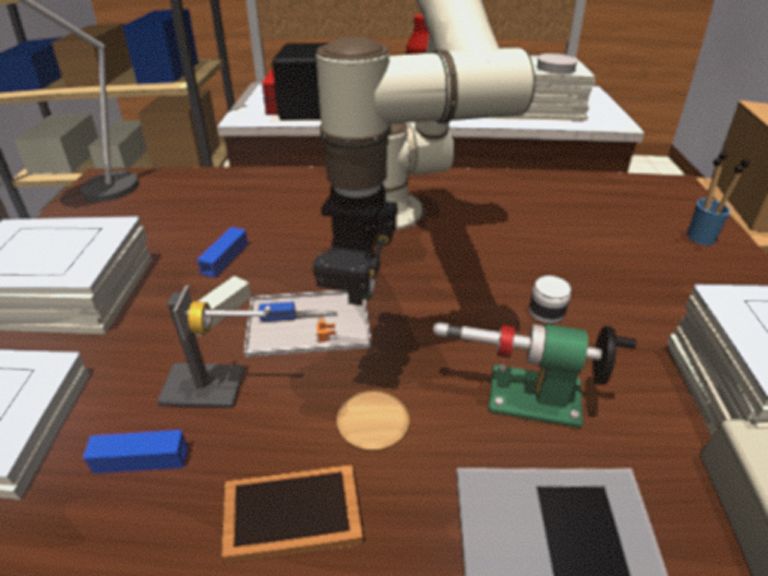

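View pics/t15.png

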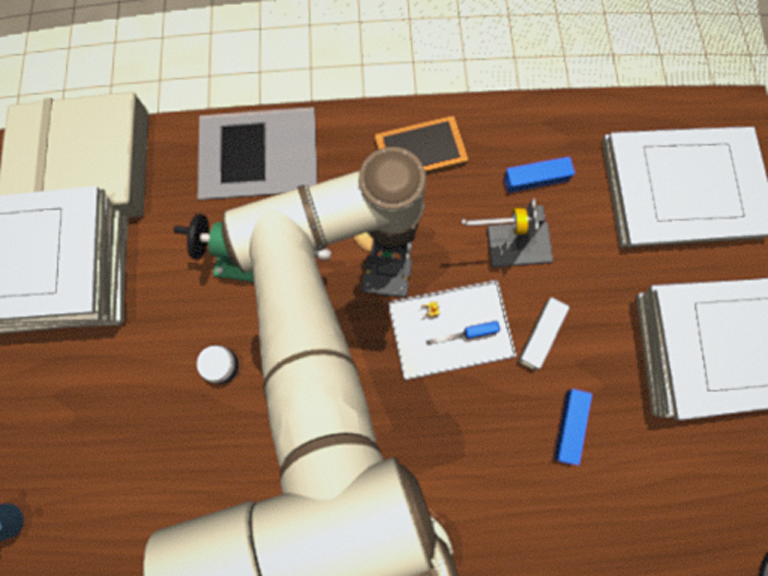

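The green ring is held, red is alone on the spindle at (507,340), and the hook is clear. I'll move in front of the hook tip.

Emit:
jog_arm([
  [1,0.005,-0.02,0,0,0,-0.05],
  [1,0.01,-0.04,0,0,0,-0.1],
  [1,0.02,-0.06,0,0,0,-0.15],
  [1,0.04,-0.073,0,0,0,-0.188],
  [1,0.06,-0.0735,0.006,0,0,-0.188],
  [1,0.075,-0.0735,0.0142,0,0,-0.188],
  [1,0.083,-0.0735,0.0142,0,0,-0.188],
  [1,0.083,-0.0735,0.0142,0,0,-0.188],
  [1,0.083,-0.0735,0.0142,0,0,-0.188],
  [1,0.083,-0.0735,0.0142,0,0,-0.188],
])

```text
time_s: 29.48
tcp_pos: [0.613, -0.1133, 0.1573]
ee_rot: [[-0.019, -1.0, 0.002], [-1.0, 0.019, -0.0], [0.0, -0.002, -1.0]]
wrist_force: [-0.4, 0.7, -1.1]
gripper_width: 0.551
```

```bash
python3 -c "
from h import *
go([.6125,-.115,0.157],-91.2);save('scene','s16',(100,150,260,260),5);save('top','t16',(240,110,370,200),6)"
```

```text
shift [0.0017 0.0005 0.0003] rot [-0.0016 -0.0001  0.0018] deg 0.1 | t 29.48 tcp [ 0.613  -0.1133  0.1573] F [-0.36  0.71 -1.08] w 0.551
```

View pics/s16.png

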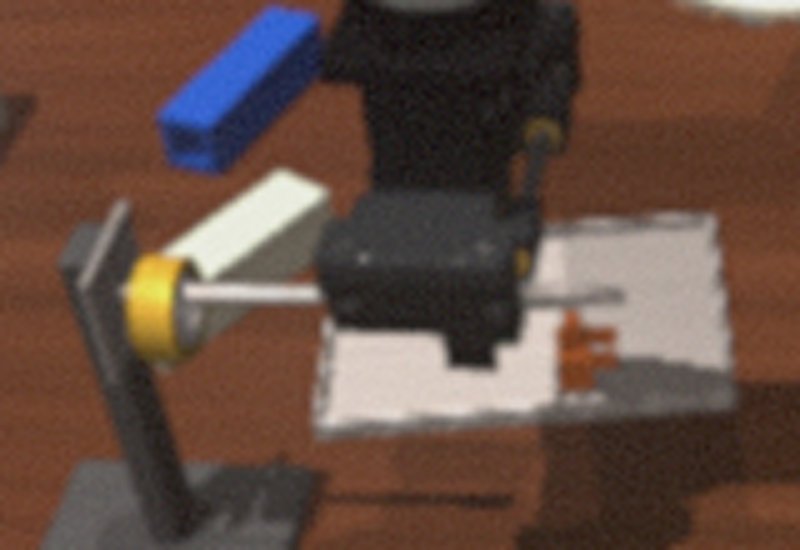

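View pics/t16.png

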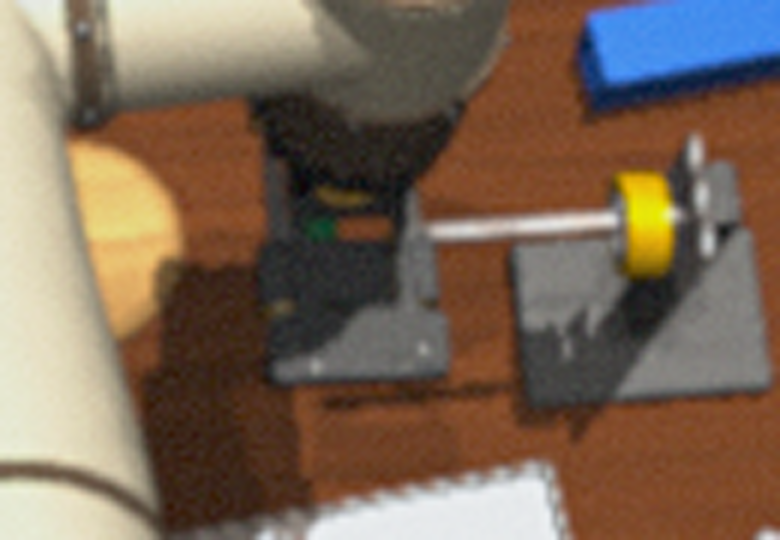

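Emit:
jog_arm([
  [1,0.006,0.0005,0,0,0,0],
  [1,0.014,0.0005,0,0,0,0],
  [1,0.022,0.0005,0,0,0,0],
  [1,0.03,0.0005,0,0,0,0],
  [1,0.038,0.0005,0,0,0,0],
  [1,0.046,0.0005,0,0,0,0],
  [1,0.054,0.0005,0,0,0,0],
  [1,0.06,0.0005,0,0,0,0],
  [1,0.06,0.0005,0,0,0,0],
  [1,0.06,0.0005,0,0,0,0],
])

```text
time_s: 30.42
tcp_pos: [0.6111, -0.1745, 0.1568]
ee_rot: [[-0.021, -1.0, 0.001], [-1.0, 0.021, -0.0], [0.0, -0.001, -1.0]]
wrist_force: [-0.1, 0.0, -1.1]
gripper_width: 0.545
```

```bash
python3 -c "
from h import *
go([.6135,-.218,0.157],-91.2);save('scene','s17',(100,150,260,260),5);save('top','t17',(240,110,370,200),6)"
```

```text
shift [ 0.0434 -0.0033 -0.0002] rot [-0.0009 -0.0001  0.0001] deg 0.1 | t 30.42 tcp [ 0.6111 -0.1745  0.1568] F [-0.08  0.05 -1.09] w 0.545
```

View pics/s17.png

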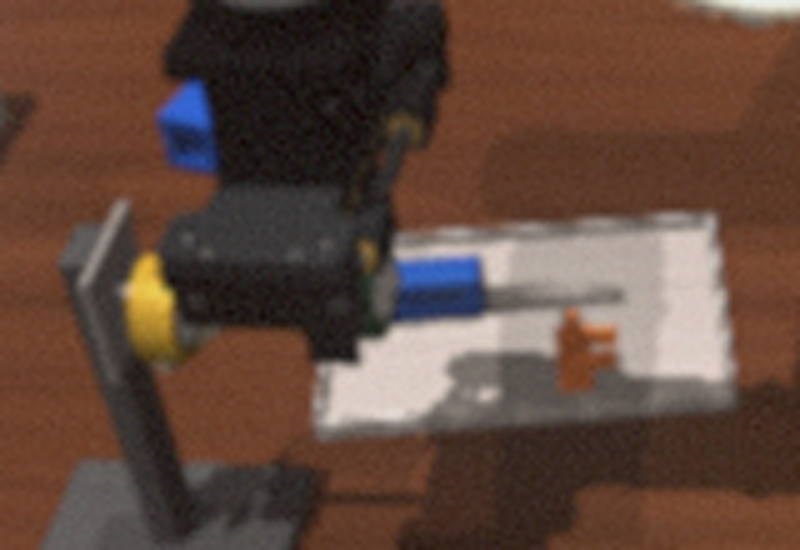

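View pics/t17.png

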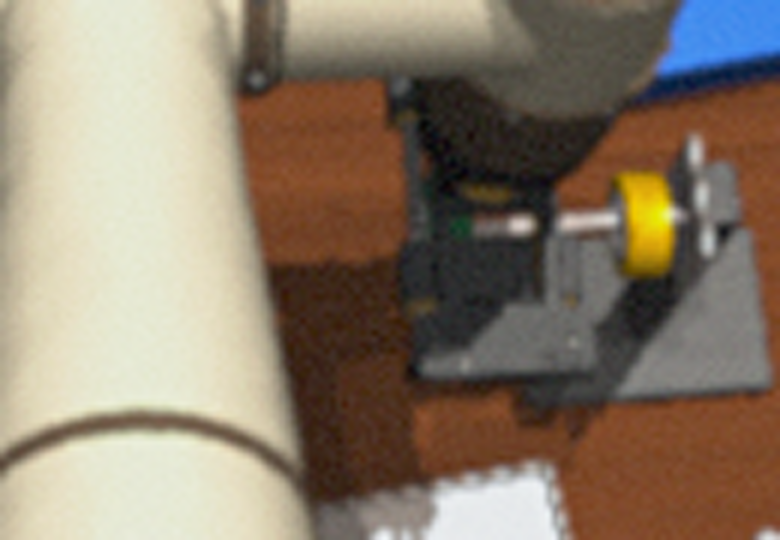

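The force is unchanged and the green ring at top crop (460,226) lines up with the rod. I'll continue, lower, and let it hang.

Emit:
jog_arm([
  [1,0.006,-0.001,0,0,0,0],
  [1,0.014,-0.002,0,0,0,0],
  [1,0.022,-0.002,0,0,0,0],
  [1,0.03,-0.002,0,0,0,0],
  [1,0.038,-0.002,0,0,0,0],
  [1,0.0435,-0.002,0.003,0,0,0],
  [1,0.0435,-0.002,0.007,0,0,0],
  [1,0.0435,-0.002,0.011,0,0,0],
  [1,0.0435,-0.002,0.013,0,0,0],
  [1,0.0435,-0.002,0.013,0,0,0],
])

```text
time_s: 31.35
tcp_pos: [0.6118, -0.2172, 0.1429]
ee_rot: [[-0.02, -1.0, -0.001], [-1.0, 0.02, 0.0], [-0.0, 0.001, -1.0]]
wrist_force: [0.3, -0.4, 0.0]
gripper_width: 0.545
```

```bash
python3 -c "
from h import *
go([.6135,-.218,0.142],-91.2)"
```

```text
shift [ 0.0008 -0.0017  0.0009] rot [0.0009 0.0002 0.0011] deg 0.1 | t 31.35 tcp [ 0.6118 -0.2172  0.1429] F [ 0.25 -0.38  0.03] w 0.545
```

Emit:
jog_arm([
  [0.5,0,0,0,0,0,0],
  [0,0,0,0,0,0,0],
  [-0.5,0,0,0,0,0,0],
  [-1,0,0,0,0,0,0],
  [-1,0,0,0,0,0,0],
  [-1,0,0,0,0,0,0],
  [-1,0,0,0,0,0,0],
  [-1,0,0,0,0,0,0],
  [-1,0,0,0,0,0,0],
  [-1,0,0,-0.01,0,0,0],
])

```text
time_s: 32.18
tcp_pos: [0.6109, -0.2172, 0.152]
ee_rot: [[-0.02, -1.0, -0.004], [-1.0, 0.02, 0.001], [-0.001, 0.004, -1.0]]
wrist_force: [-0.5, 0.3, -1.4]
gripper_width: 0.982
```

Emit:
jog_arm([
  [-1,0,0,-0.02,0,0,0],
  [-1,0,0,-0.04,0,0,0],
  [-1,0,0,-0.06,0,0,0],
  [-1,0,0,-0.08,0,0,0],
  [-1,0,0,-0.1,0,0,0],
  [-1,-0.03,0,-0.1,0,0,0],
  [-1,-0.06,0,-0.1,0,0,0],
  [-1,-0.1,0,-0.1,0,0,0],
  [-1,-0.12,0,-0.1,0,0,0],
  [-1,-0.12,0,-0.1,0,0,0],
])

```text
time_s: 33.02
tcp_pos: [0.6149, -0.094, 0.2551]
ee_rot: [[-0.015, -1.0, 0.003], [-1.0, 0.015, 0.0], [-0.001, -0.003, -1.0]]
wrist_force: [-0.7, -1.4, 0.2]
gripper_width: 1.001
```

```bash
python3 -c "
from h import *
r=np.array([.6128,.240,.12]);u=np.array([.206,.9785,0]);print(r-.0395*u)
p=r-.0395*u; go([p[0],p[1],0.18],-101.9);save('scene','s18',None,1.5);save('top','t18',None,1.5)"
```

```text
[0.604663   0.20134925 0.12      ]
shift [-0.2951  0.015   0.0752] rot [-0.0025  0.0008  0.1922] deg 11.0 | t 33.02 tcp [ 0.6149 -0.094   0.2551] F [-0.7  -1.37  0.18] w 1.001
```

View pics/s18.png

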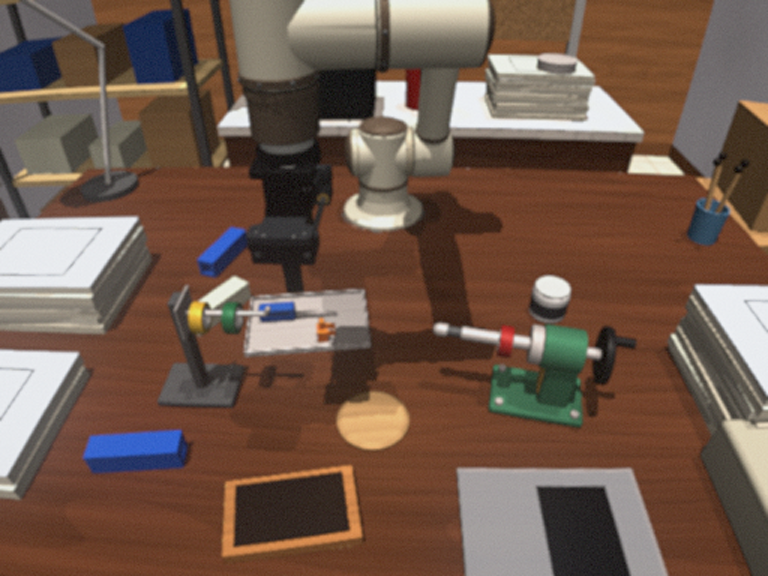

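View pics/t18.png

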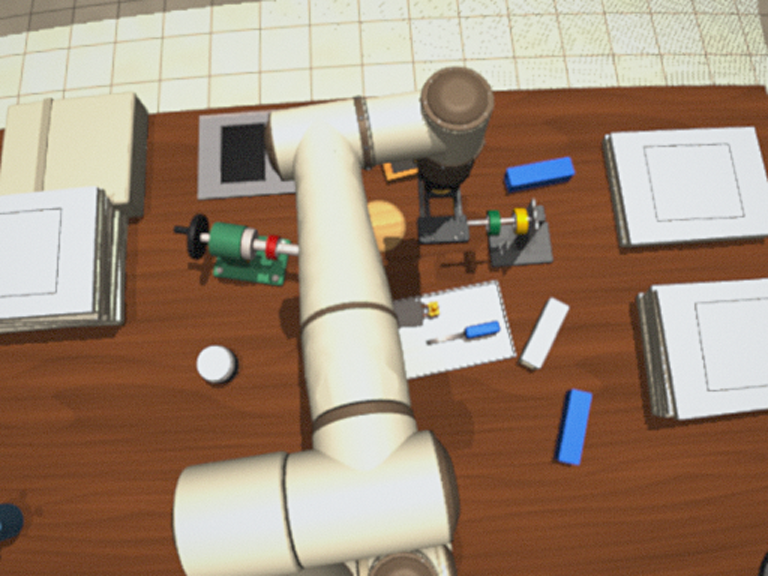

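The green ring hangs beside the yellow one at scene (231,318). Next is the red ring, centred 0.0375 m from the root.

Emit:
jog_arm([
  [-1,-0.033,0.002,0,0,0,0.02],
  [-1,-0.07,0.003,0,0,0,0.04],
  [-1,-0.105,0.005,0,0,0,0.07],
  [-1,-0.14,0.007,0,0,0,0.1],
  [-1,-0.175,0.009,0,0,0,0.13],
  [-1,-0.21,0.011,0.01,0,0,0.16],
  [-1,-0.245,0.013,0.02,0,0,0.19],
  [-1,-0.28,0.015,0.035,0,0,0.192],
  [-1,-0.295,0.015,0.055,0,0,0.192],
  [-1,-0.295,0.015,0.075,0,0,0.192],
])

```text
time_s: 33.95
tcp_pos: [0.6064, 0.2002, 0.1786]
ee_rot: [[-0.208, -0.978, 0.003], [-0.978, 0.208, 0.001], [-0.001, -0.003, -1.0]]
wrist_force: [0.5, 0.3, 0.5]
gripper_width: 1.001
```

Emit:
jog_arm([
  [-1,0,0,0,0,0,0],
  [-1,0,0,0,0,0,0],
  [-1,0,0,0,0,0,0],
  [-1,0,0,0,0,0,0],
  [-1,0,0,0,0,0,0],
  [-1,0,0,0,0,0,0],
  [-1,0,0,0,0,0,0],
  [-1,0,0,0,0,0,0],
  [-1,0,0,0,0,0,0],
  [-1,0,0,0,0,0,0],
])

```text
time_s: 34.78
tcp_pos: [0.6055, 0.1976, 0.1789]
ee_rot: [[-0.21, -0.978, 0.001], [-0.978, 0.21, -0.0], [0.0, -0.001, -1.0]]
wrist_force: [0.4, 0.3, -1.1]
gripper_width: 1.003
```

```bash
python3 -c "
from h import *
go([.6047,.2013,0.098],-101.9);save('scene','s19',(280,130,400,240),6.5)"
```

```text
shift [-0.0034  0.0017  0.0809] rot [-0.001  -0.     -0.0043] deg 0.3 | t 34.78 tcp [0.6055 0.1976 0.1789] F [ 0.42  0.33 -1.09] w 1.003
```

View pics/s19.png

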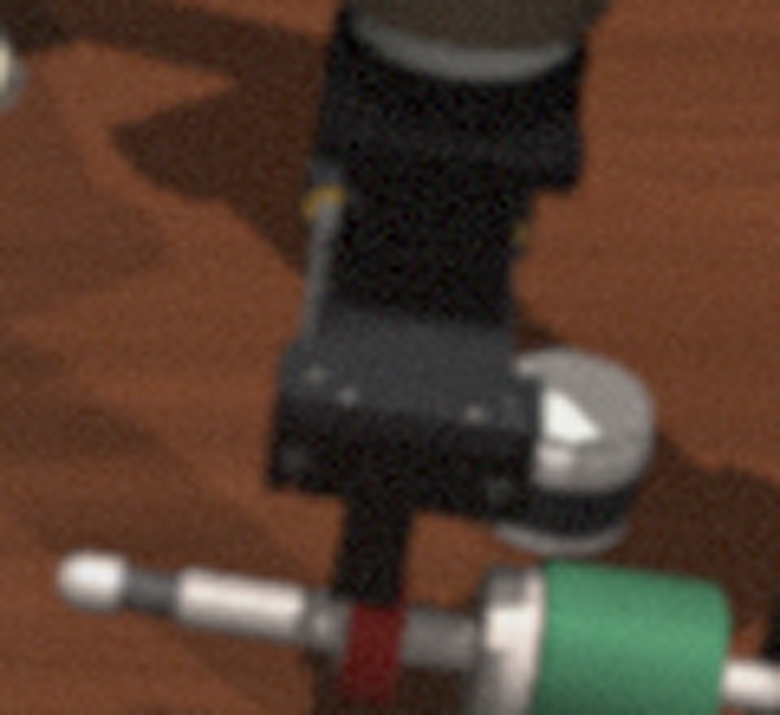

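Emit:
jog_arm([
  [-1,-0.003,0.0017,0.015,0,0,-0.004],
  [-1,-0.003,0.0017,0.03,0,0,-0.004],
  [-1,-0.003,0.0017,0.045,0,0,-0.004],
  [-1,-0.003,0.0017,0.06,0,0,-0.004],
  [-1,-0.003,0.0017,0.072,0,0,-0.004],
  [-1,-0.003,0.0017,0.08,0,0,-0.004],
  [-1,-0.003,0.0017,0.081,0,0,-0.004],
  [-1,-0.003,0.0017,0.081,0,0,-0.004],
  [1,-0.003,0.0017,0.081,0,0,-0.004],
  [1,-0.003,0.0017,0.081,0,0,-0.004],
])

```text
time_s: 35.67
tcp_pos: [0.6053, 0.2013, 0.0989]
ee_rot: [[-0.206, -0.978, 0.003], [-0.978, 0.206, 0.001], [-0.001, -0.003, -1.0]]
wrist_force: [-0.6, -0.7, 0.2]
gripper_width: 0.922
```

Emit:
jog_arm([
  [1,0,0,0,0,0,0],
  [1,0,0,0,0,0,0],
  [1,0,0,0,0,0,0],
  [1,0,0,0,0,0,0],
  [1,0,0,0,0,0,0],
  [1,0,0,0,0,0,0],
  [1,0,0,0,0,0,0],
  [1,0,0,0,0,0,0],
  [1,0,0,-0.0015,0,0,0],
  [1,0,0,-0.003,0,0,0],
])

```text
time_s: 36.5
tcp_pos: [0.6044, 0.2009, 0.1006]
ee_rot: [[-0.207, -0.978, 0.0], [-0.978, 0.207, -0.0], [0.0, -0.0, -1.0]]
wrist_force: [0.3, -0.1, -0.4]
gripper_width: 0.548
```

Emit:
jog_arm([
  [1,0.004,0,0,0,0,0],
  [1,0.012,0,0,0,0,0],
  [1,0.024,0,0,0,0,0],
  [1,0.038,0,0,0,0,0],
  [1,0.052,0,0,0,0,0],
  [1,0.066,0,0,0,0,0],
  [1,0.08,0,0,0,0,0],
  [1,0.094,0,0,0,0,0],
  [1,0.106,0,0,0,0,0],
  [1,0.11,0,0,0,0,0],
])

```text
time_s: 37.33
tcp_pos: [0.5812, 0.0911, 0.1009]
ee_rot: [[-0.208, -0.978, 0.0], [-0.978, 0.208, -0.0], [0.0, -0.0, -1.0]]
wrist_force: [0.6, 0.7, -0.3]
gripper_width: 0.549
```

```bash
python3 -c "
from h import *
r=np.array([.6128,.240,.12]);u=np.array([.206,.9785,0]);p=r-.21*u
go([p[0],p[1],0.101],-101.9)"
```

```text
shift [ 0.0578 -0.0004 -0.0001] rot [-0.0004 -0.0003 -0.0022] deg 0.1 | t 37.33 tcp [0.5812 0.0911 0.1009] F [ 0.58  0.7  -0.31] w 0.549
```

Emit:
jog_arm([
  [1,0.015,0,0,0,0,0],
  [1,0.03,0,0,0,0,0],
  [1,0.045,0,0,0,0,0],
  [1,0.06,0,-0.005,0,0,0],
  [1,0.07,0,-0.02,0,0,0],
  [1,0.08,0,-0.04,0,0,0],
  [1,0.09,0,-0.06,0,0,0],
  [1,0.1,0,-0.07,0,0,0],
  [1,0.1,0,-0.07,0,0,0],
  [1,0.1,0,-0.07,0,0,0],
])

```text
time_s: 38.17
tcp_pos: [0.5609, -0.0052, 0.171]
ee_rot: [[-0.208, -0.978, 0.002], [-0.978, 0.208, 0.001], [-0.001, -0.002, -1.0]]
wrist_force: [0.3, 0.1, -0.6]
gripper_width: 0.549
```

```bash
python3 -c "
from h import *
go([.6128,-.105,0.156],-91.2);save('scene','s20',(100,130,370,270),2.9)"
```

```text
shift [ 0.0869 -0.0715  0.015 ] rot [-0.0016  0.0008 -0.1885] deg 10.8 | t 38.17 tcp [ 0.5609 -0.0052  0.171 ] F [ 0.28  0.12 -0.59] w 0.549
```

View pics/s20.png

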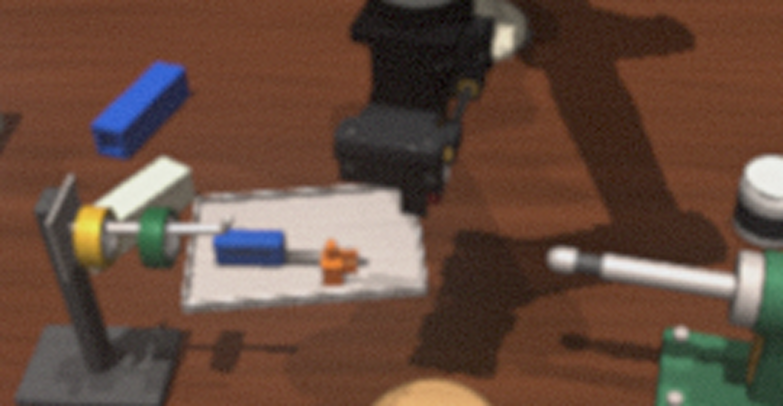

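The red ring is off, the spindle is bare and green and yellow hang. The wedge was nudged in the tray (about 12 px in the 1.5x view), so I'll check it later. Now red goes to the hook.

Emit:
jog_arm([
  [1,0.005,-0.02,0,0,0,-0.05],
  [1,0.01,-0.04,0,0,0,-0.1],
  [1,0.02,-0.06,0,0,0,-0.15],
  [1,0.04,-0.071,0,0,0,-0.188],
  [1,0.06,-0.0715,0.006,0,0,-0.188],
  [1,0.075,-0.0715,0.015,0,0,-0.188],
  [1,0.085,-0.0715,0.015,0,0,-0.188],
  [1,0.087,-0.0715,0.015,0,0,-0.188],
  [1,0.087,-0.0715,0.015,0,0,-0.188],
  [1,0.087,-0.0715,0.015,0,0,-0.188],
])

```text
time_s: 39.05
tcp_pos: [0.6134, -0.1039, 0.1563]
ee_rot: [[-0.019, -1.0, 0.002], [-1.0, 0.019, -0.0], [0.0, -0.002, -1.0]]
wrist_force: [0.1, -0.1, -0.3]
gripper_width: 0.546
```

```bash
python3 -c "
from h import *
go([.6128,-.186,0.1565],-91.2)"
```

```text
shift [ 0.0821 -0.001  -0.0002] rot [-0.0017 -0.0001  0.0015] deg 0.1 | t 39.05 tcp [ 0.6134 -0.1039  0.1563] F [ 0.11 -0.07 -0.27] w 0.546
```

Emit:
jog_arm([
  [1,0.006,-0.001,0,0,0,0],
  [1,0.014,-0.001,0,0,0,0],
  [1,0.022,-0.001,0,0,0,0],
  [1,0.032,-0.001,0,0,0,0],
  [1,0.042,-0.001,0,0,0,0],
  [1,0.052,-0.001,0,0,0,0],
  [1,0.062,-0.001,0,0,0,0],
  [1,0.072,-0.001,0,0,0,0],
  [1,0.08,-0.001,0,0,0,0],
  [1,0.08,-0.001,0,0,0,0],
])

```text
time_s: 39.88
tcp_pos: [0.6124, -0.1862, 0.1558]
ee_rot: [[-0.022, -1.0, 0.001], [-1.0, 0.022, -0.0], [0.0, -0.001, -1.0]]
wrist_force: [1.0, 0.2, -0.8]
gripper_width: 0.548
```

```bash
python3 -c "
from h import *
go([.6125,-.186,0.142],-91.2)"
```

```text
shift [-0.0002 -0.0001  0.0138] rot [-0.0008 -0.0004 -0.0011] deg 0.1 | t 39.88 tcp [ 0.6124 -0.1862  0.1558] F [ 1.03  0.21 -0.82] w 0.548
```

Emit:
jog_arm([
  [1,0,0,0.004,0,0,0],
  [1,0,0,0.008,0,0,0],
  [1,0,0,0.011,0,0,0],
  [1,0,0,0.0135,0,0,0],
  [1,0,0,0.0135,0,0,0],
  [1,0,0,0.0135,0,0,0],
  [0.5,0,0,0.0135,0,0,0],
  [0,0,0,0.0135,0,0,0],
  [-0.5,0,0,0.0135,0,0,0],
  [-1,0,0,0.0135,0,0,0],
])

```text
time_s: 40.72
tcp_pos: [0.6128, -0.1845, 0.1427]
ee_rot: [[-0.02, -1.0, 0.001], [-1.0, 0.02, -0.0], [0.0, -0.002, -1.0]]
wrist_force: [-0.7, -0.3, 0.1]
gripper_width: 0.63
```

Emit:
jog_arm([
  [-1,0,0,0,0,0,0],
  [-1,0,0,0,0,0,0],
  [-1,0,0,0,0,0,0],
  [-1,0,0,0,0,0,0],
  [-1,0,0,-0.02,0,0,0],
  [-1,0,0,-0.04,0,0,0],
  [-1,0,0,-0.06,0,0,0],
  [-1,0,0,-0.08,0,0,0],
  [-1,0,0,-0.1,0,0,0],
  [-1,0,0,-0.1,0,0,0],
])

```text
time_s: 41.55
tcp_pos: [0.6147, -0.1851, 0.2478]
ee_rot: [[-0.019, -1.0, 0.01], [-1.0, 0.019, -0.003], [0.002, -0.01, -1.0]]
wrist_force: [0.4, -0.2, 1.0]
gripper_width: 1.0
```

Emit:
jog_arm([
  [-1,-0.03,0.01,0,0,0,0],
  [-1,-0.06,0.04,0,0,0,0],
  [-1,-0.09,0.07,0,0,0,0],
  [-1,-0.11,0.1,0,0,0,0],
  [-1,-0.13,0.13,0,0,0,0],
  [-1,-0.15,0.16,0,0,0,0],
  [-1,-0.17,0.18,0,0,0,0],
  [-1,-0.18,0.18,0,0,0,0],
  [-1,-0.18,0.18,0,0,0,0],
  [-1,-0.18,0.18,0,0,0,0],
])

```text
time_s: 42.38
tcp_pos: [0.4366, -0.0005, 0.2424]
ee_rot: [[-0.019, -1.0, 0.002], [-1.0, 0.019, -0.0], [0.0, -0.002, -1.0]]
wrist_force: [0.2, -0.1, 0.2]
gripper_width: 0.999
```

```bash
python3 -c "
from h import *
go([.6125,-.186,0.142],-91.2);save('scene','s21',(80,130,280,280),4);save('top','t21',(240,110,400,270),4.5)"
```

```text
shift [ 0.1822 -0.1792  0.1008] rot [-0.0018 -0.0001  0.0023] deg 0.2 | t 42.38 tcp [ 0.4366 -0.0005  0.2424] F [ 0.22 -0.11  0.25] w 0.999
```

View pics/s21.png

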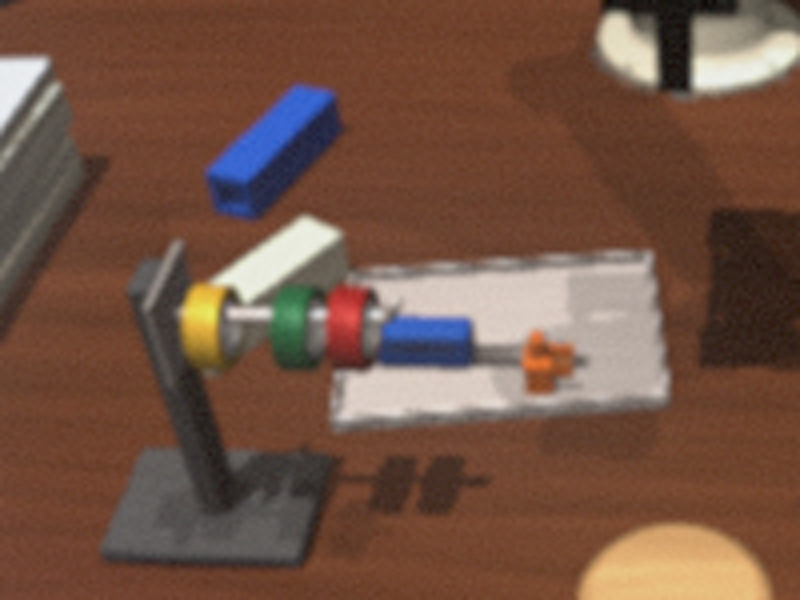

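View pics/t21.png

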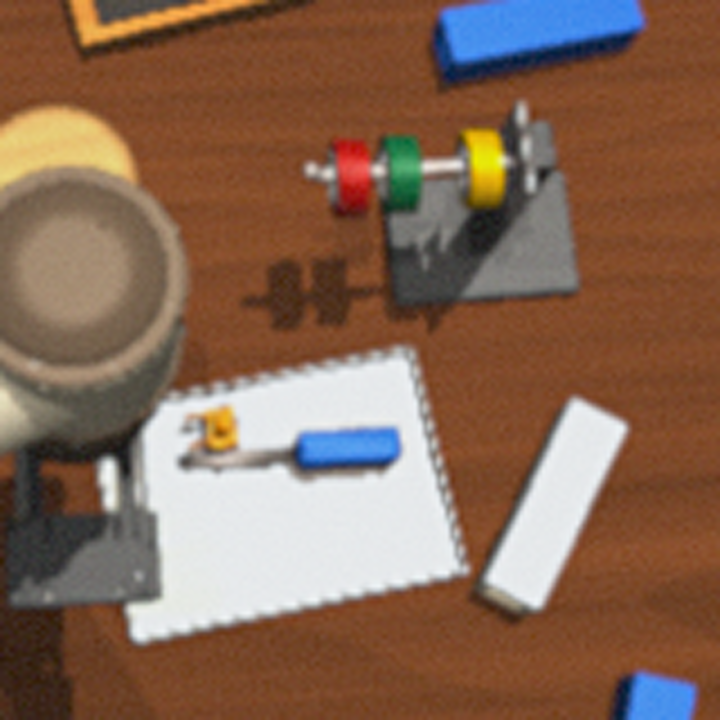

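All three rings hang, with red at top crop (350,175), about 24 mm in from the tip. The clip and the shifted wedge are both still inside the tray. I'll re-measure the guard and the hanging rings.

```bash
python3 - <<'E'
from h import *
t=load("t21");h=cv2.cvtColor(t["frame"].astype(np.uint8),cv2.COLOR_RGB2HSV)
m=cv2.inRange(h,(0,0,150),(180,45,255));k,l,st,ce=cv2.connectedComponentsWithStats(m)
i=l[222,363];b=cv2.boxPoints(cv2.minAreaRect(np.argwhere(l==i)[:,::-1].astype(np.float32)))
P=plane(t,b,.04);print("guard",st[i],P.mean(0).round(4))
for a in range(4):
    d=P[(a+1)%4]-P[a];print(np.linalg.norm(d[:2]).round(4),np.degrees(np.arctan2(d[1],d[0])).round(1))
# ring positions along hook at ring top z=.175+? (ring top z .185)
for n,x in(("red",240+350/4.5),("green",240+402/4.5),("yellow",240+483/4.5),("tip",240+313/4.5),("back",240+520/4.5)):
    print(n,plane(t,[x,147.5],.175).round(4))
go([.418,-.3172,.12],-31.5)
E
```

```text
guard [348 198  32  47 666] [ 0.4179 -0.3174  0.04  ]
0.1452 -31.3
0.0432 -119.7
0.1451 148.3
0.0422 60.5
red [[ 0.6124 -0.1793  0.175 ]]
green [[ 0.6105 -0.2112  0.175 ]]
yellow [[ 0.6076 -0.2612  0.175 ]]
tip [[ 0.6137 -0.1566  0.175 ]]
back [[ 0.6063 -0.2841  0.175 ]]
shift [0.3163 0.0123 0.1221] rot [-3.0000e-04 -7.0000e-04 -1.0416e+00] deg 59.7 | t 42.48 tcp [ 0.4368 -0.0011  0.242 ] F [ 0.55  0.15 -0.17] w 1.001
```

Emit:
jog_arm([
  [-0.4,0.033,0.001,0,0,0,-0.1],
  [-0.4,0.067,0.002,0,0,0,-0.21],
  [-0.4,0.1,0.004,0,0,0,-0.32],
  [-0.4,0.135,0.005,0,0,0,-0.43],
  [-0.4,0.17,0.006,0,0,0,-0.54],
  [-0.4,0.205,0.008,0,0,0,-0.65],
  [-0.4,0.24,0.009,0,0,0,-0.76],
  [-0.4,0.275,0.01,0.03,0,0,-0.87],
  [-0.4,0.305,0.012,0.06,0,0,-0.98],
  [-0.4,0.316,0.012,0.09,0,0,-1.042],
])

```text
time_s: 43.32
tcp_pos: [0.4191, -0.3193, 0.1557]
ee_rot: [[0.854, -0.52, 0.006], [-0.52, -0.854, -0.003], [0.006, -0.0, -1.0]]
wrist_force: [1.0, 0.7, -1.2]
gripper_width: 0.7
```

Emit:
jog_arm([
  [-0.4,0,0,0,0,0,0],
  [-0.4,0,0,0,0,0,0],
  [-0.4,0,0,0,0,0,0],
  [-0.4,0,0,0,0,0,0],
  [-0.4,0,0,0,0,0,0],
  [-0.4,0,0,0,0,0,0],
  [-0.4,0,0,0,0,0,0],
  [-0.4,0,0,0,0,0,0],
  [-0.4,0,0,0,0,0,0],
  [-0.4,0,0,0,0,0,0],
])

```text
time_s: 44.15
tcp_pos: [0.4181, -0.3147, 0.1556]
ee_rot: [[0.853, -0.521, 0.001], [-0.521, -0.853, -0.0], [0.001, -0.0, -1.0]]
wrist_force: [0.7, -0.2, 0.3]
gripper_width: 0.7
```

```bash
python3 - <<'E'
from h import *
go([.418,-.3172,.004],-31.5);save('scene','s22',(80,110,280,260),4);save('top','t22',(290,150,420,280),5)
E
```

```text
shift [0.001  0.0023 0.1516] rot [-0.0004 -0.0014  0.0014] deg 0.1 | t 44.15 tcp [ 0.4181 -0.3147  0.1556] F [ 0.7  -0.18  0.33] w 0.7
```

View pics/s22.png

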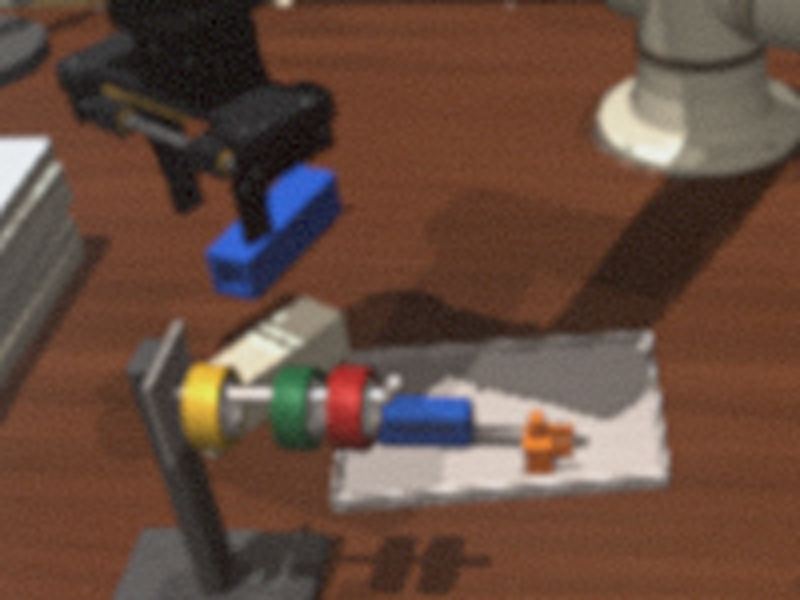

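View pics/t22.png

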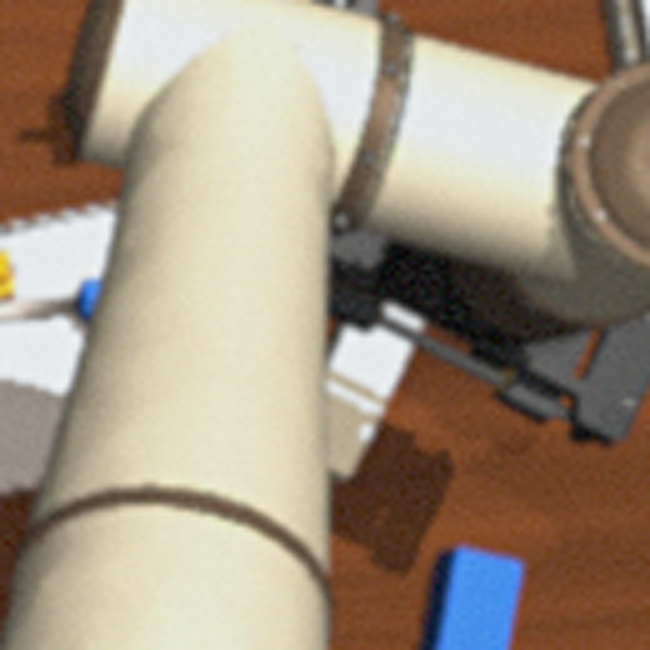

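The guard lies under the jaws. I'll descend and grip.

Emit:
jog_arm([
  [-0.4,0.001,0.002,0.025,0,0,0],
  [-0.4,0.001,0.002,0.05,0,0,0],
  [-0.4,0.001,0.002,0.075,0,0,0],
  [-0.4,0.001,0.002,0.1,0,0,0],
  [-0.4,0.001,0.002,0.12,0,0,0],
  [-0.4,0.001,0.002,0.135,0,0,0],
  [-0.4,0.001,0.002,0.145,0,0,0],
  [-0.4,0.001,0.002,0.151,0,0,0],
  [-0.4,0.001,0.002,0.151,0,0,0],
  [-0.4,0.001,0.002,0.151,0,0,0],
])

```text
time_s: 45.08
tcp_pos: [0.4184, -0.3173, 0.0047]
ee_rot: [[0.853, -0.521, 0.002], [-0.521, -0.853, -0.001], [0.002, -0.0, -1.0]]
wrist_force: [0.1, 0.0, 0.5]
gripper_width: 0.706
```

Emit:
jog_arm([
  [1,0,0,0,0,0,0],
  [1,0,0,0,0,0,0],
  [1,0,0,0,0,0,0],
  [1,0,0,0,0,0,0],
  [1,0,0,0,0,0,0],
  [1,0,0,0,0,0,0],
  [1,0,0,0,0,0,0],
  [1,0,0,0,0,0,0],
  [1,0,0,0,0,0,0],
  [1,0,0,0,0,0,0],
])

```text
time_s: 45.92
tcp_pos: [0.4182, -0.3172, 0.0049]
ee_rot: [[0.853, -0.522, 0.002], [-0.522, -0.853, -0.001], [0.002, -0.0, -1.0]]
wrist_force: [-0.6, 1.9, 5.4]
gripper_width: 0.459
```

Emit:
jog_arm([
  [1,0,0,-0.01,0,0,0],
  [1,0,0,-0.03,0,0,0],
  [1,0,0,-0.06,0,0,0],
  [1,0,0,-0.09,0,0,0],
  [1,0,0,-0.12,0,0,0],
  [1,0,0,-0.15,0,0,0],
  [1,0,0,-0.18,0,0,0],
  [1,0,0,-0.2,0,0,0],
  [1,0,0,-0.2,0,0,0],
  [1,0,0,-0.2,0,0,0],
])

```text
time_s: 46.75
tcp_pos: [0.4178, -0.3169, 0.2052]
ee_rot: [[0.853, -0.522, 0.003], [-0.522, -0.853, -0.0], [0.003, -0.001, -1.0]]
wrist_force: [0.4, -0.4, -1.3]
gripper_width: 0.455
```

```bash
python3 - <<'E'
from h import *
r=np.array([.6128,.240,.12]);u=np.array([.206,.9785,0]);p=r-.25*u;print(p)
go([.44,-.1,.22],-66);go([p[0],p[1],.15],-101.9)
save('scene','s23',None,1.5)
E
```

```text
[ 0.5613   -0.004625  0.12    ]
shift [-0.0942 -0.1966 -0.0147] rot [-0.0022 -0.0023  0.6028] deg 34.5 | t 46.75 tcp [ 0.4178 -0.3169  0.2052] F [ 0.4  -0.39 -1.28] w 0.455
shift [-0.0407 -0.3412  0.0556] rot [-0.003  -0.0016  1.2294] deg 70.4 | t 46.75 tcp [ 0.4178 -0.3169  0.2052] F [ 0.4  -0.39 -1.28] w 0.455
```

View pics/s23.png

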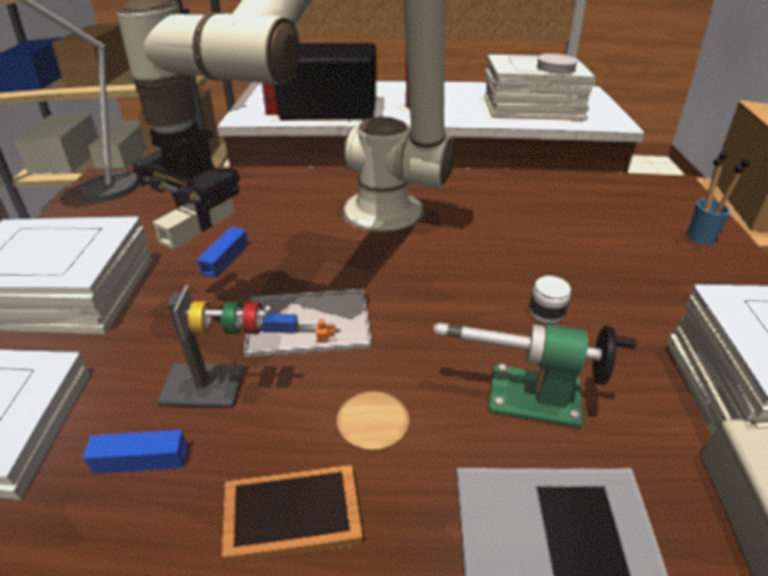

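The guard is held at 39.7 mm. I'll take it around, clear of the hook, to in front of the spindle.

Emit:
jog_arm([
  [1,-0.011,-0.025,-0.006,0,0,0.07],
  [1,-0.023,-0.05,-0.015,0,0,0.14],
  [1,-0.035,-0.075,-0.02,0,0,0.21],
  [1,-0.047,-0.1,-0.02,0,0,0.28],
  [1,-0.06,-0.125,-0.02,0,0,0.35],
  [1,-0.071,-0.15,-0.02,0,0,0.42],
  [1,-0.083,-0.175,-0.02,0,0,0.5],
  [1,-0.094,-0.197,-0.02,0,0,0.6],
  [1,-0.094,-0.197,-0.02,0,0,0.6],
  [1,-0.094,-0.197,-0.02,0,0,0.6],
])

```text
time_s: 47.63
tcp_pos: [0.4393, -0.099, 0.2227]
ee_rot: [[0.413, -0.911, -0.003], [-0.911, -0.413, -0.0], [-0.001, 0.003, -1.0]]
wrist_force: [-1.1, 0.2, -0.9]
gripper_width: 0.456
```

```bash
python3 - <<'E'
from h import *
go([.5613,-.0046,.16],-101.9)
E
```

```text
shift [-0.0356 -0.1502  0.0623] rot [0.003  0.     0.6329] deg 36.3 | t 47.63 tcp [ 0.4393 -0.099   0.2227] F [-1.11  0.16 -0.87] w 0.456
```

Emit:
jog_arm([
  [1,-0.005,-0.02,0,0,0,0.09],
  [1,-0.009,-0.04,0,0,0,0.18],
  [1,-0.014,-0.06,0,0,0,0.27],
  [1,-0.019,-0.08,0,0,0,0.36],
  [1,-0.024,-0.1,0,0,0,0.45],
  [1,-0.03,-0.125,0,0,0,0.54],
  [1,-0.0356,-0.15,0.01,0,0,0.633],
  [1,-0.0356,-0.15,0.03,0,0,0.633],
  [1,-0.0356,-0.15,0.05,0,0,0.633],
  [1,-0.0356,-0.15,0.062,0,0,0.633],
])

```text
time_s: 48.47
tcp_pos: [0.5609, -0.0072, 0.1584]
ee_rot: [[-0.21, -0.978, -0.006], [-0.978, 0.21, -0.001], [0.002, 0.006, -1.0]]
wrist_force: [0.3, 0.1, -2.4]
gripper_width: 0.454
```

```bash
python3 - <<'E'
from h import *
go([.5613,-.0046,.105],-101.9)
E
```

```text
shift [-0.0027 -0.0001  0.0533] rot [ 0.0055 -0.0023 -0.004 ] deg 0.4 | t 48.47 tcp [ 0.5609 -0.0072  0.1584] F [ 0.31  0.07 -2.39] w 0.454
```

Emit:
jog_arm([
  [1,0,0,0.015,0,0,-0.004],
  [1,0,0,0.03,0,0,-0.004],
  [1,0,0,0.043,0,0,-0.004],
  [1,0,0,0.053,0,0,-0.004],
  [1,0,0,0.053,0,0,-0.004],
  [1,0,0,0.053,0,0,-0.004],
  [1,0,0,0.053,0,0,-0.004],
  [1,0,0,0.053,0,0,-0.004],
  [1,0,0,0.053,0,0,-0.004],
  [1,0,0,0.053,0,0,-0.004],
])

```text
time_s: 49.3
tcp_pos: [0.563, -0.006, 0.1102]
ee_rot: [[-0.205, -0.979, 0.002], [-0.979, 0.205, 0.0], [-0.001, -0.002, -1.0]]
wrist_force: [0.3, 1.3, -0.1]
gripper_width: 0.458
```

```bash
python3 - <<'E'
from h import *
go([.5613,-.0046,.105],-101.9)
c=save('scene','s24',(230,170,360,260),6);save('top','t24',(170,120,300,220),6)
E
```

```text
shift [-0.001   0.002   0.0052] rot [-0.0023  0.0006  0.0009] deg 0.1 | t 49.3 tcp [ 0.563  -0.006   0.1102] F [ 0.26  1.29 -0.11] w 0.458
```

View pics/s24.png

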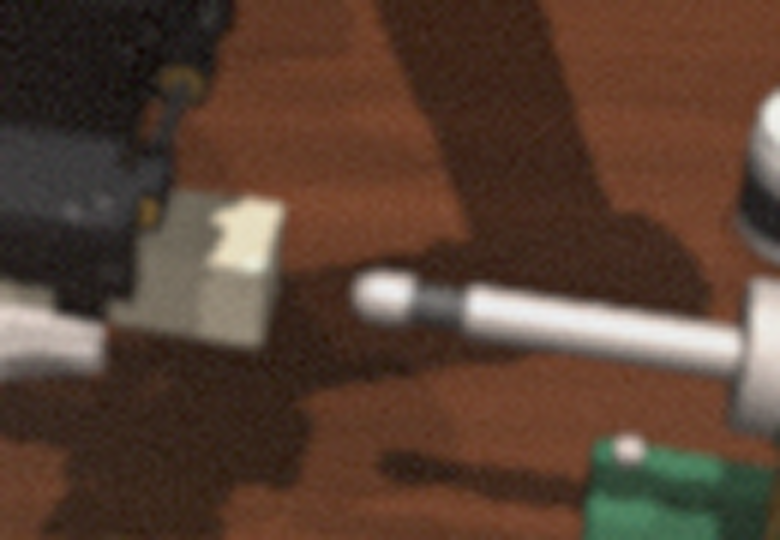

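View pics/t24.png

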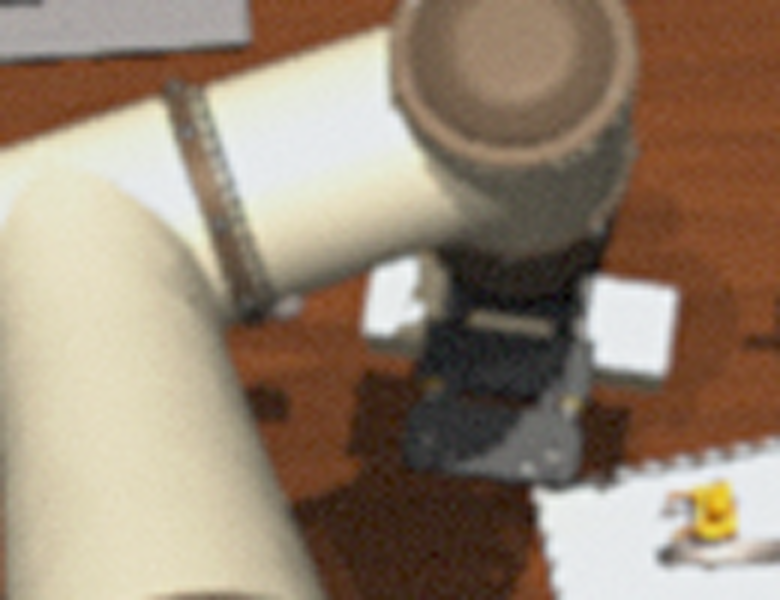

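```bash
python3 - <<'E'
from h import *
s=load('s24');t=load('t24')
T=np.array([.563,-.006,.1252]);u=np.array([.205,.979,0]);n=np.array([.979,-.205,0]);z=np.array([0,0,1.])
for nm,P in (("nb",T+.07*u+.02*n-.02*z),("nt",T+.07*u+.02*n+.02*z),("ft",T+.07*u-.02*n+.02*z),("rear nb",T-.07*u+.02*n-.02*z),("rear nt",T-.07*u+.02*n+.02*z),("rear ft",T-.07*u-.02*n+.02*z)):
    print(nm,"s",((proj(s,P)-[230,170])*6).round(0),"t",((proj(t,P)-[170,120])*6).round(0))
E
```

```text
nb s [[257. 344.]] t [[380. 272.]]
nt s [[260. 268.]] t [[374. 248.]]
ft s [[280. 203.]] t [[361. 330.]]
rear nb s [[-81. 288.]] t [[668. 312.]]
rear nt s [[-89. 213.]] t [[672. 289.]]
rear ft s [[-57. 151.]] t [[661. 371.]]
```

The guard's corners match the predictions within 1 px, so it is level and aligned. I'll lower the last 5 mm and start it over the nose.

Emit:
jog_arm([
  [1,-0.001,0.001,0.002,0,0,0],
  [1,-0.001,0.002,0.004,0,0,0],
  [1,-0.001,0.002,0.0052,0,0,0],
  [1,-0.001,0.002,0.0052,0,0,0],
  [1,-0.001,0.002,0.0052,0,0,0],
  [1,-0.001,0.002,0.0052,0,0,0],
  [1,-0.001,0.002,0.0052,0,0,0],
  [1,-0.001,0.002,0.0052,0,0,0],
  [1,-0.001,0.002,0.0052,0,0,0],
  [1,-0.001,0.002,0.0052,0,0,0],
])

```text
time_s: 50.23
tcp_pos: [0.561, -0.0047, 0.1043]
ee_rot: [[-0.206, -0.979, 0.001], [-0.979, 0.206, -0.0], [-0.0, -0.001, -1.0]]
wrist_force: [-0.4, 0.1, -1.3]
gripper_width: 0.458
```

```bash
python3 - <<'E'
from h import *
go([.5613,-.0046,.105],-101.9)
r=np.array([.6128,.240]);u=np.array([.206,.9785]);p=r-.21*u;go([p[0],p[1],.105],-101.9)
E
```

```text
shift [-0.0002 -0.0003 -0.0007] rot [-0.0011  0.      0.0006] deg 0.1 | t 50.23 tcp [ 0.561  -0.0047  0.1043] F [-0.37  0.1  -1.28] w 0.458
shift [-0.0401 -0.0003 -0.0007] rot [-0.0011  0.      0.0006] deg 0.1 | t 50.23 tcp [ 0.561  -0.0047  0.1043] F [-0.37  0.1  -1.28] w 0.458
```

Emit:
jog_arm([
  [1,-0.005,0,-0.0005,0,0,0],
  [1,-0.012,0,-0.0005,0,0,0],
  [1,-0.02,0,-0.0005,0,0,0],
  [1,-0.027,0,-0.0005,0,0,0],
  [1,-0.034,0,-0.0005,0,0,0],
  [1,-0.041,0,-0.0005,0,0,0],
  [1,-0.048,0,-0.0005,0,0,0],
  [1,-0.055,0,-0.0005,0,0,0],
  [1,-0.06,0,-0.0005,0,0,0],
  [1,-0.06,0,-0.0005,0,0,0],
])

```text
time_s: 51.07
tcp_pos: [0.5736, 0.0551, 0.1047]
ee_rot: [[-0.204, -0.979, 0.001], [-0.979, 0.204, -0.0], [-0.0, -0.001, -1.0]]
wrist_force: [0.4, 0.8, -0.5]
gripper_width: 0.458
```

```bash
python3 - <<'E'
from h import *
r=np.array([.6128,.240]);u=np.array([.206,.9785]);p=r-.075*u;go([p[0],p[1],.105],-101.9)
c=save('scene','s25',(250,170,380,260),6)
E
```

```text
shift [-0.114  -0.0004 -0.0003] rot [-0.0014  0.0002  0.0019] deg 0.1 | t 51.07 tcp [0.5736 0.0551 0.1047] F [ 0.39  0.78 -0.5 ] w 0.458
```

View pics/s25.png

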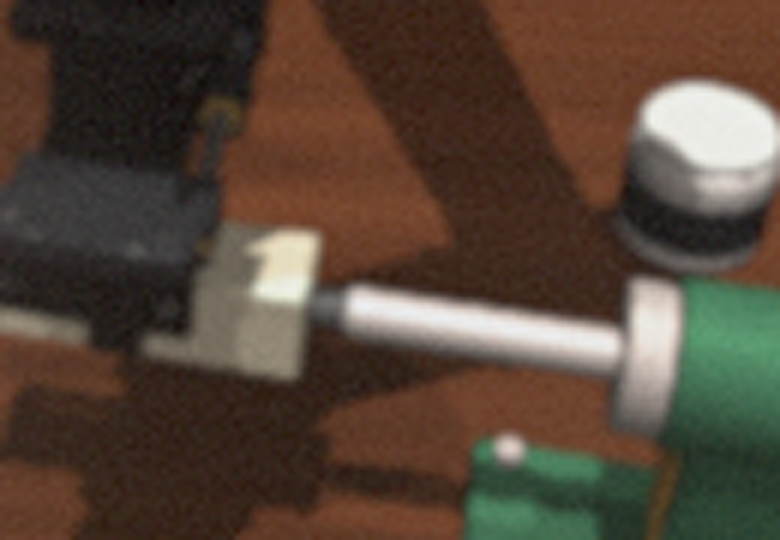

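The guard is threaded over the nose with no side force. I'll push on.

Emit:
jog_arm([
  [1,-0.008,0,0,0,0,0.001],
  [1,-0.017,0,0,0,0,0.001],
  [1,-0.026,0,0,0,0,0.001],
  [1,-0.035,0,0,0,0,0.001],
  [1,-0.044,0,0,0,0,0.001],
  [1,-0.053,0,0,0,0,0.001],
  [1,-0.062,0,0,0,0,0.001],
  [1,-0.071,0,0,0,0,0.001],
  [1,-0.08,0,0,0,0,0.001],
  [1,-0.085,0,0,0,0,0.001],
])

```text
time_s: 51.95
tcp_pos: [0.5911, 0.1385, 0.1047]
ee_rot: [[-0.206, -0.979, 0.001], [-0.979, 0.206, -0.0], [-0.0, -0.001, -1.0]]
wrist_force: [-0.0, -0.6, -1.8]
gripper_width: 0.456
```

```bash
python3 - <<'E'
from h import *
r=np.array([.6128,.240]);u=np.array([.206,.9785]);p=r-.07*u;go([p[0],p[1],.105],-101.9)
E
```

```text
shift [-0.0338 -0.0003 -0.0003] rot [-0.0013  0.0002  0.0005] deg 0.1 | t 51.95 tcp [0.5911 0.1385 0.1047] F [-0.   -0.56 -1.75] w 0.456
```

Emit:
jog_arm([
  [1,-0.006,0,0,0,0,0],
  [1,-0.012,0,0,0,0,0],
  [1,-0.018,0,0,0,0,0],
  [1,-0.022,0,0,0,0,0],
  [1,-0.026,0,0,0,0,0],
  [1,-0.029,0,0,0,0,0],
  [1,-0.03,0,0,0,0,0],
  [1,-0.031,0,0,0,0,0],
  [1,-0.032,0,0,0,0,0],
  [1,-0.032,0,0,0,0,0],
])

```text
time_s: 52.78
tcp_pos: [0.5974, 0.1685, 0.1047]
ee_rot: [[-0.207, -0.978, 0.001], [-0.978, 0.207, -0.0], [0.0, -0.001, -1.0]]
wrist_force: [-0.2, -1.2, -1.3]
gripper_width: 0.459
```

Emit:
jog_arm([
  [1,-0.0005,0,0,0,0,0],
  [1,-0.001,0,0,0,0,0],
  [1,-0.0015,0,0,0,0,0],
  [1,-0.002,0,0,0,0,0],
  [1,-0.0025,0,0,0,0,0],
  [1,-0.003,0,0,0,0,0],
  [1,-0.003,0,0,0,0,0],
  [1,-0.003,0,0,0,0,0],
  [1,-0.003,0,0,0,0,0],
  [1,-0.003,0,0,0,0,0],
])

```text
time_s: 53.62
tcp_pos: [0.598, 0.1714, 0.1048]
ee_rot: [[-0.207, -0.978, 0.001], [-0.978, 0.207, -0.0], [-0.0, -0.001, -1.0]]
wrist_force: [-1.0, 0.3, -0.9]
gripper_width: 0.456
```

```bash
python3 - <<'E'
from h import *
r=np.array([.6128,.240]);u=np.array([.206,.9785]);p=r-.07*u;go([p[0],p[1],.105],-101.9)
c=save('scene','s26',(270,160,400,260),6)
E
```

```text
shift [-0.0002 -0.0004 -0.0002] rot [-0.001   0.     -0.0003] deg 0.1 | t 53.62 tcp [0.598  0.1714 0.1048] F [-0.97  0.32 -0.91] w 0.456
```

View pics/s26.png

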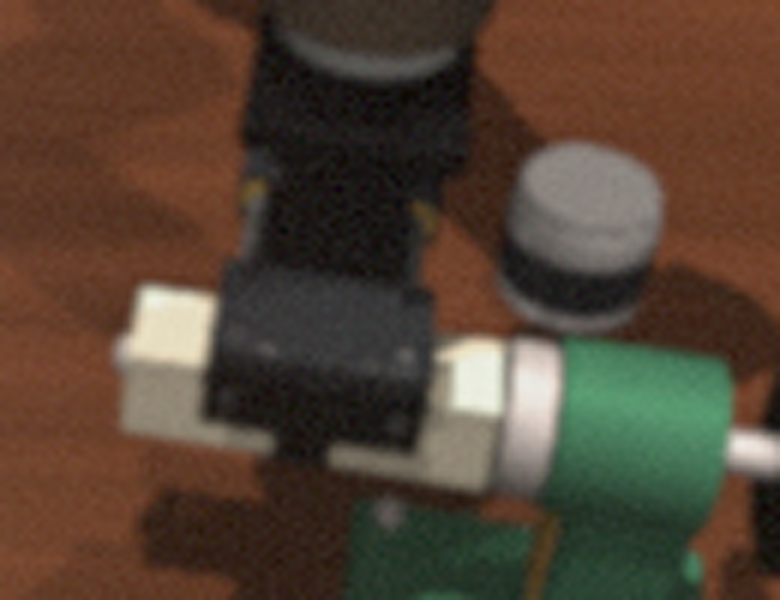

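The guard's end is almost at the flange, but there's no contact force yet. I'll press on gently.

Emit:
jog_arm([
  [1,-0.0005,0,0,0,0,0],
  [1,-0.001,0,0,0,0,0],
  [1,-0.0015,0,0,0,0,0],
  [1,-0.002,0,0,0,0,0],
  [1,-0.0025,0,0,0,0,0],
  [1,-0.003,0,0,0,0,0],
  [1,-0.003,0,0,0,0,0],
  [1,-0.003,0,0,0,0,0],
  [1,-0.003,0,0,0,0,0],
  [1,-0.003,0,0,0,0,0],
])

```text
time_s: 54.5
tcp_pos: [0.5983, 0.1733, 0.1048]
ee_rot: [[-0.207, -0.978, -0.0], [-0.978, 0.207, -0.002], [0.002, -0.0, -1.0]]
wrist_force: [0.1, -4.8, 0.3]
gripper_width: 0.452
```

The flange is met (−4.8 N along the axis). I'll release and retreat.

Emit:
jog_arm([
  [0.1,0,0,0,0,0,0],
  [0,0,0,0,0,0,0],
  [-0.2,0,0,0,0,0,0],
  [-0.4,0,0,0,0,0,0],
  [-0.4,0,0,0,0,0,0],
  [-0.4,0,0,0,0,0,0],
  [-0.4,0,0,0,0,0,0],
  [-0.4,0,0,-0.01,0,0,0],
  [-0.4,0,0,-0.03,0,0,0],
  [-0.4,0,0,-0.05,0,0,0],
])

```text
time_s: 55.33
tcp_pos: [0.5982, 0.1742, 0.1553]
ee_rot: [[-0.206, -0.978, -0.0], [-0.978, 0.206, -0.001], [0.001, 0.0, -1.0]]
wrist_force: [0.9, 0.4, 0.9]
gripper_width: 0.7
```

Emit:
jog_arm([
  [-0.4,0,0,-0.03,0,0,0],
  [-0.4,0,0,-0.06,0,0,0],
  [-0.4,0,0,-0.09,0,0,0],
  [-0.4,0.01,0.03,-0.1,0,0,0],
  [-0.4,0.02,0.06,-0.1,0,0,0],
  [-0.4,0.03,0.09,-0.1,0,0,0],
  [-0.4,0.04,0.12,-0.1,0,0,0],
  [-0.4,0.04,0.15,-0.1,0,0,0],
  [-0.4,0.04,0.15,-0.1,0,0,0],
  [-0.4,0.04,0.15,-0.1,0,0,0],
])

```text
time_s: 56.17
tcp_pos: [0.4427, 0.1664, 0.2562]
ee_rot: [[-0.205, -0.979, 0.004], [-0.979, 0.205, 0.002], [-0.002, -0.003, -1.0]]
wrist_force: [0.9, 0.5, -0.7]
gripper_width: 0.701
```

```bash
python3 - <<'E'
from h import *
go([.6,.17,.105],-101.9)
save('scene','s27',None,1.5);save('top','t27',None,1.5)
crop('s27',270,180,400,260,6,'cs27')
E
```

```text
shift [-0.0353 -0.1528  0.1518] rot [-0.0031  0.0022  0.0017] deg 0.2 | t 56.17 tcp [0.4427 0.1664 0.2562] F [ 0.87  0.47 -0.67] w 0.701
```

View pics/s27.png

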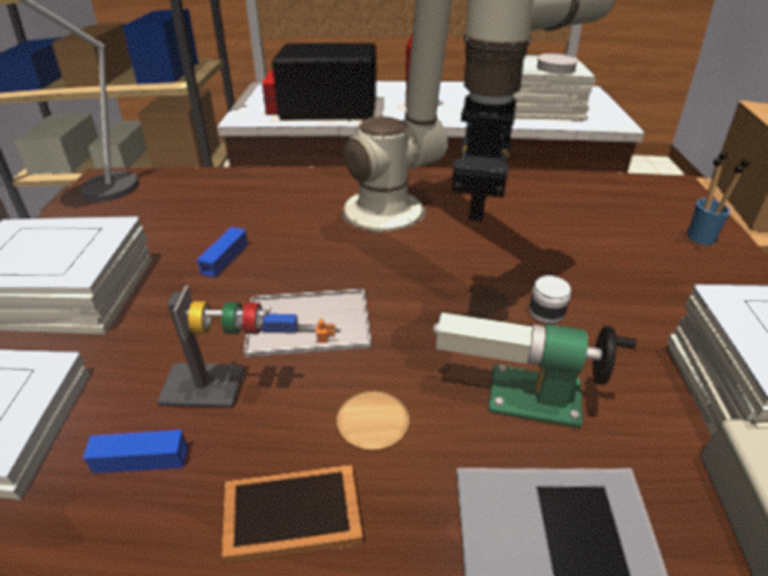

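View pics/t27.png

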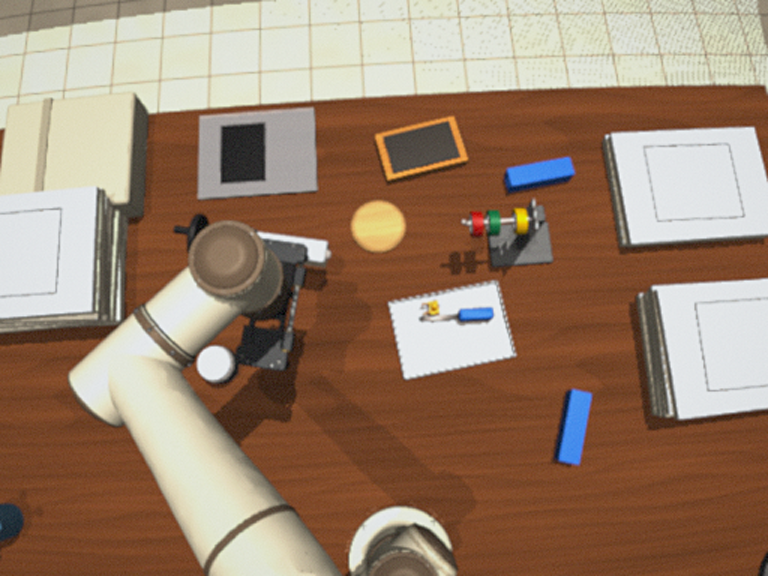

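View pics/cs27.png

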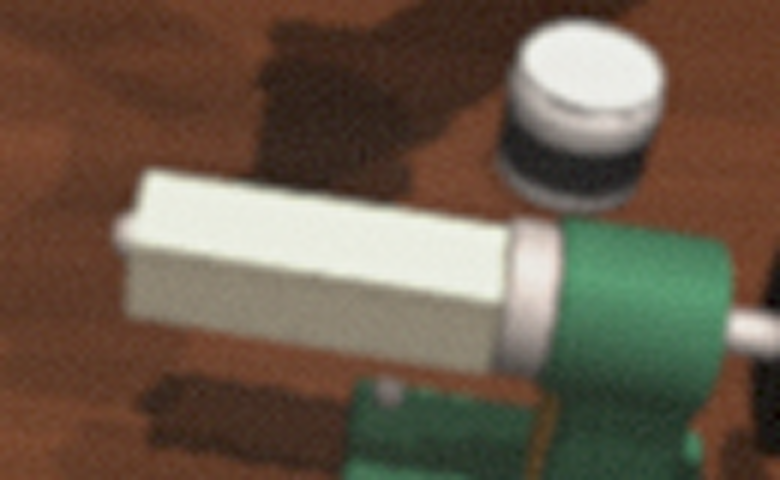

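The guard is home against the flange at scene (437–540, 340), and the tin and disc look unmoved. Last, I'll check the tray contents in the tray's own frame.

```bash
python3 - <<'E'
from h import *
t=load('t27');h=cv2.cvtColor(t["frame"].astype(np.uint8),cv2.COLOR_RGB2HSV)
m=cv2.inRange(h[190:230,270:340],(100,120,60),(125,255,255));y,x=np.nonzero(m);w=plane(t,[270+x.mean(),190+y.mean()],.033)[0]
m=cv2.inRange(h[190:225,270:310],(8,150,110),(32,255,255));y,x=np.nonzero(m);c=plane(t,[270+x.mean(),190+y.mean()],.035)[0]
tip=plane(t,[240+182/4.5,110+460/4.5],.005)[0]
a=np.radians(7.5);R=np.array([[np.cos(a),np.sin(a)],[-np.sin(a),np.cos(a)]])
for n,p in(("wedge",w),("clip",c),("tip",tip)): print(n,p.round(3),"tray",(R@(p[:2]-[.444,-.136])).round(3))
print("tip dist",np.linalg.norm((tip-w)[:2]))
print("baren",plane(t,[252,151],.014),"now vs start mask diff")
for tag in("top0","t27"):
    f=load(tag);g=cv2.cvtColor(f["frame"].astype(np.uint8),cv2.COLOR_RGB2HSV)
    b=cv2.inRange(g[125:175,225:280],(12,90,150),(24,255,255));yy,xx=np.nonzero(b);print(tag,225+xx.mean(),125+yy.mean())
for tag in("scene0","s27"):
    f=load(tag);g=cv2.cvtColor(f["frame"].astype(np.uint8),cv2.COLOR_RGB2HSV)
    b=cv2.inRange(g[180:205,350:390],(0,0,150),(180,45,255));yy,xx=np.nonzero(b);print(tag,"tin",350+xx.mean(),180+yy.mean())
# guard in top: near end
E
crop=1
```

```text
wedge [ 0.466 -0.182  0.033] tray [ 0.016 -0.048]
clip [ 0.515 -0.086  0.035] tray [0.077 0.04 ]
tip [ 0.468 -0.074  0.005] tray [0.032 0.059]
tip dist 0.10810183549156412
baren [[0.66786813 0.00169915 0.014     ]] now vs start mask diff
top0 251.63073110285006 149.87112763320943
t27 251.75916870415648 149.89119804400977
scene0 tin 368.0650406504065 192.84552845528455
s27 tin 368.07923497267757 192.93169398907105
```

The 0.077 m for the clip is suspicious, since the colour mask may have caught wood. I'll tighten the mask and look.

```bash
python3 - <<'E'
from h import *
t=load('t27');s=load('s27');h=cv2.cvtColor(t["frame"].astype(np.uint8),cv2.COLOR_RGB2HSV)
m=cv2.inRange(h[198:218,275:305],(12,190,180),(32,255,255));y,x=np.nonzero(m);print(len(x),275+x.mean(),198+y.mean())
u=[275+x.mean(),198+y.mean()]
hs=cv2.cvtColor(s["frame"].astype(np.uint8),cv2.COLOR_RGB2HSV)
m=cv2.inRange(hs[205:232,200:235],(5,180,130),(25,255,255));y,x=np.nonzero(m);v=[200+x.mean(),205+y.mean()];print(len(x),v)
P,e=tri(t,u,s,v);a=np.radians(7.5);R=np.array([[np.cos(a),np.sin(a)],[-np.sin(a),np.cos(a)]])
print(P,e,R@(P[:2]-[.444,-.136]))
for z in(.02,.035):
    p=plane(t,u,z)[0];print(z,p,R@(p[:2]-[.444,-.136]))
crop('t27',250,180,350,260,7,'ct27');crop('s27',150,180,260,245,7,'cs27b')
E
```

```text
16 289.0625 204.375
38 [np.float64(214.73684210526315), np.float64(220.42105263157896)]
[ 0.48776797 -0.09971882  0.02164196] 0.0020600889500001877 [0.04812917 0.03025792]
0.02 [ 0.48819611 -0.10088885  0.02      ] [0.04840093 0.02904202]
0.035 [ 0.48533465 -0.09960307  0.035     ] [0.04573178 0.03069029]
```

View pics/ct27.png

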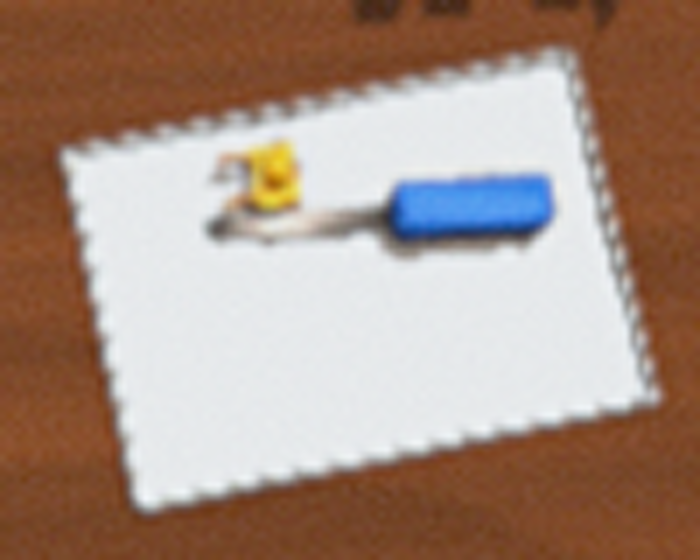

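View pics/cs27b.png

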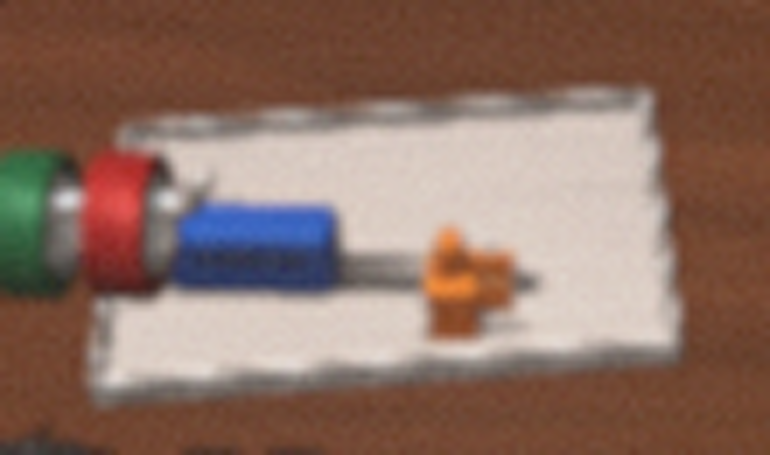

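The clip sits at tray (0.046, 0.030) and the wedge and its tip are well inside, so the odd reading was wood in the mask. Everything is at rest and the arm is clear, so I'm handing in.

```bash
python3 -c "
from h import *
s=sense();print(s['time_s'],s['wrist_force'].round(2));print(finish_job())"
```

```text
56.2667 [0.94 0.2  0.04]
the job is handed in; nothing more can be done
None
```

The job is handed in after about 56 s of robot time; no verdict is reported. I slid the wedge under the clip's crown until it sprang up, with no fingers on it, and lifted it off by the lug. The clip and wedge went in the tray. The two rings present, green and red (blue was absent), went on the hook beside the yellow one, and the guard tube was pushed home over the bare spindle.

**Last checks:**
- **Rings:** all three hang on the hook; the outermost, red, is about 0.105 m from the root against a limit of 0.118 m.
- **Guard:** it met the flange with about 4.8 N and sits flush in the scene picture.
- **Tray:** the clip is at tray (0.046, 0.030), the wedge at (0.016, −0.048) and the wedge tip at (0.032, 0.059), all inside the limits. The wedge was nudged inside the tray while I was moving the red ring, and it still lies within the limits.
- **Tin and disc:** both are unmoved, to within 0.15 px.

**Slips and disagreements:**
- My first wedge grasp lifted before the fingers had closed; I redid it.
- One reading put the clip at x = 0.077 m in the tray, right at the limit. That was wood caught in the colour mask, and a tighter mask with both cameras gave the figure above.
- The two cameras disagreed by 2 to 3 mm on positions along the spindle, so I followed the top view, which agreed with the arm.

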